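# Build up a stack of flange blanks on a draw-stud fixture and cycle the clamp

## Task

Load every flange blank that is on the bench flat onto the two studs, at least one and at most three on each, then start one nut on each stud: set it on level, back it off counter-clockwise until the thread drops in, and run it in clockwise until it comes to its stop. When both nuts are in, seat the stacks by cycling the clamp valve: pull the knob out all the way, then push it back fully home. Leave the tape measure, the welding magnet and the tin alone.

Things in the scene. Friction and masses are not known exactly. Their poses are not given: they have to be found in the camera images.
- fixtureA: Draw-stud fixture, bolted down at a place and yaw that vary: steel base disc, 110 mm diameter, 12 mm thick, one upright stud in its middle. Origin on the stud's axis at table height, z up. Stud: 29 mm shank (its thread is only drawn; blanks slide over it) to 55 mm above the table, then a coarse right-hand three-start thread, 29 mm outside; above its crests (71.5 mm) an 18 mm core, tapered nose.
- fixtureB: A second fixture, the same as fixtureA.
- seatA (a point): Centre of the upper face of fixtureA's base disc, on the stud's axis, 12 mm above the table: where the lowest blank lies. At both studs: once dropped in, a nut can back off at most 20 degrees further; turned clockwise it is caught under the crests and sinks, lead 18 mm a turn, for 60 to 80 degrees to a hard stop (centre about 61 mm above the table), at least 3 mm clear of the blanks.
- seatB (a point): The same point of fixtureB.
- tipA (a point): Top of the nose of fixtureA's stud, 85 mm above the table. At both studs a nut set on at a random angle rests on the crests, its centre 73 mm above the table; there a stop blocks it clockwise. Turned counter-clockwise (from above) by at most 110 degrees it meets the thread mouths and drops 9 mm by its weight (centre 64 mm). One time in six it falls straight in. The mouths' angle is not given.
- tipB (a point): The same point of fixtureB.
- nut1_mid (a point): Hex nut, plain steel: 50 mm across flats, 30 mm high, 280 g nominal, either face up; bore 30.5 mm, flared to 36 mm at both faces; three inward lugs half-way up. Starts flat. Point: its centre, 15 mm above its underside; z along its axis, x square to one pair of flats; lug angle not given. In fingers set a few mm wider than its flats it turns as in a spanner and can sink.
- nut2_mid (a point): A second nut, the same as nut1; either may go on either stud.
- ring1_mid (a point): Flange blank: a flat steel ring, 62 mm outside diameter, 36 mm bore, 10 mm thick, 155 g nominal; two to four of them are there at a start. Starts lying flat on the table. This point is on the ring's axis, half-way through its thickness (5 mm above its underside); its z axis is the ring's axis. Either face may be up.
- ring2_mid (a point): Flange blank: a flat steel ring, 62 mm outside diameter, 36 mm bore, 10 mm thick, 155 g nominal; two to four of them are there at a start. Starts lying flat on the table. This point is on the ring's axis, half-way through its thickness (5 mm above its underside); its z axis is the ring's axis. Either face may be up.
- ring3_mid (a point): Flange blank: a flat steel ring, 62 mm outside diameter, 36 mm bore, 10 mm thick, 155 g nominal; two to four of them are there at a start. Starts lying flat on the table. This point is on the ring's axis, half-way through its thickness (5 mm above its underside); its z axis is the ring's axis. Either face may be up.
- ring4_mid (a point): Flange blank: a flat steel ring, 62 mm outside diameter, 36 mm bore, 10 mm thick, 155 g nominal; two to four of them are there at a start. Starts lying flat on the table. This point is on the ring's axis, half-way through its thickness (5 mm above its underside); its z axis is the ring's axis. Either face may be up.
- knob (a joint): Travel of the valve's pull knob: 0 m pushed fully home, 0.025 m pulled out (straight up) to its stop. It holds by friction wherever it is left; about 4 N moves it. Starts home.
- knob_head (a point): Centre of the black round knob head, 34 mm diameter and 18 mm high, on a 12 mm stem standing straight up out of the top of a grey valve block (90 x 80 mm, 40 mm high) that is fixed to the table at a place and yaw that vary. Pushed home this point is 61 mm above the table, the head's top 70 mm and its underside 52 mm, 12 mm clear of the block. Pull straight up.
- tape: Tape measure, 65 x 32 mm, 60 mm high, standing on the table, to be left alone. Origin at the centre of its underside.
- magnet: Red angle-shaped welding magnet lying on the table, legs about 90 mm, 16 mm high, to be left alone. Origin at the corner, on its underside.
- tin: Small closed tin, 60 mm diameter, 75 mm high, to be left alone. Origin at the centre of its underside.
Things that resemble listed ones, but are neither listed nor needed, are in the scene too. What is shaped like the part that bears ring2_mid but brown is not meant.

How it is judged:
By the outcome, as a careful person would: the job done as asked, in the order asked, and still so for the second after the job is handed in, with the robot touching nothing.
Of ring2, ring3, ring4 only 1 to 3 are there at a start; the rules pass over those that are not, and their reading is None.
At some moment in a run one of ring1, ring2, ring3, ring4, nut1, nut2 may be knocked a few centimetres aside while the robot is not near it.
It also fails if it takes over 210 s, if anything falls off the work surface, if the arm or the gripper's body presses on something with over 40 N, if the wrist force passes 120 N, or if a joint passes its speed limit or range.

## Robot

A 6-joint arm with a two-finger parallel gripper is mounted at the origin on the work surface. World frame = base frame: x ahead of the robot, y to its left, z up, the work surface at z = 0. Lengths are in m, angles in rad, forces in N, time in s.
With the tool pointing down it reaches from about 0.25 to 0.775 m from the base axis. Payload 4 kg.
Tool frame: the origin (TCP) lies between the finger pads; the fingertips stand 25 mm ahead of it and the grasp point (between the pads) lies 6 mm ahead of it (robot.tip_reach is the z of the fingertips in the tool frame, in m); z points along the fingers, y is the line along which they close (so a half turn about z gives the same grasp; the last joint's range is limited). The gripper opens to 94 mm and grips with 3 to 60 N. Pads are 16 mm wide; open, the fingers measure 119 mm over their backs; the gripper's body (75 mm by 177 mm) begins 78 mm behind the grasp point.
Start: joints at [-1.364, 0.087, 1.371, -0, 1.684, -0.103], TCP at [0.168, -0.524, 0.231] pointing down, gripper open.
Joint ranges: [-3.1, 3.1], [-0.76, 2.03], [0.27, 2.55], [-1.08, 4.22], [0.17, 2.65], [-2.57, 2.57]. Speed limits (rad/s): [2.79, 2.79, 3.14, 3.14, 3.14, 3.14].

## Interface

Orientations are given as [roll, pitch, yaw] about the fixed x, y, z axes, in that order (R = Rz(yaw) Ry(pitch) Rx(roll)).
In Python, from bench import robot gives the robot as it stands. The module is installed in compiled form; this text tells all that it offers.
- The arm moves only by the shell command python3 -m handwheel 'ROWS'. ROWS is JSON, a list of rows, each a list of 3 entries, a list of its own where there are three numbers: the turn, a rotation vector about the world's x, y, z in units of 90 degrees (1.0 is 90 degrees), then the shift along the world's x, y, z in units of 0.05 m (1.0 is 0.05 m), then the closure, from 0 (fully open) to 1 (shut). A call has 1 to 5 rows; each row shifts and turns the commanded pose from where the row before left it; what a row does not reach is not made up. A row lasts 1/10 s, in which the tool goes at most 50 mm and 8.59 degrees, less where a joint would pass 70% of its speed; a pose out of reach is approached as far as the arm can. A call with a number of a shift or a turn outside -1 to 1 is refused whole. A call with a gripper value outside its range is refused whole. The fingers move at their own pace and stop on an object; the grip force is fixed at half the most. Time passes only in rows, so rows that do not move let the fingers close. It gives the time, the measured TCP pose, the force, the opening and the grip force at its end, in the units of the state.
- robot.get_obs(): the state, without advancing time (a new reading comes with each control period).
- robot.snapshot(name): name is "side" or "top" or "wrist"; returns (picture, depth): 384x512x3 uint8, red, green, blue; 384x512 float32, m along the optical axis (not along the pixel's ray), 0 where there is no reading.
- robot.calibration(name): a dict with "mtx" (3x3 intrinsics, pixels), "extrinsics" (4x4, takes a point from camera to world coordinates); the wrist camera has in their place "hand_eye" (4x4, takes a point from camera to tool coordinates, whose origin is the TCP and whose axes are the flange's). Camera axes: x right, y down, z forward; pixel columns grow to the right and rows downward; lengths in m; the calibration is good to about 2 mm. A picture is of the moment at which its call begins: read the wrist's pose just before it. calibration takes no time and is no camera call.
- robot.close_job(): hands the job in; it is judged then, once.
Trained networks look in the newest picture that a camera, given by its name, has taken for a name from the list of things; names that differ only in an ending like _2 or _b are one class to them, and where a whole thing is asked for, a point or a joint stands for the part that bears it (a point fixed in the world has none). Each returns a list of dicts, best first, with "p" (0 to 1); they miss things now and then, are a little off and sometimes report something else, mostly with a low value. They report only what shows in the picture. A call takes as long as a camera call. They do not tell look-alikes from the thing itself.
- robot.boxes_of(query, camera): "bbox" ([left, top, right, bottom] in pixels, round what is visible of it).
The state is a dict: "time": time; "joint_positions": joint angles; "qvel": joint speeds; "joint_torque": joint torques, N m; "tool_pos": TCP position; "ee_rot": TCP orientation; "wrist_force": force on the tool from outside, world axes, zero at the start; "wrist_torque": the same for the moment, N m; "width": finger opening in m; "finger_force": force on a finger pad.
Only numpy, scipy, OpenCV 4.12 (cv2) and the standard library are available. Lean on these libraries where they do the work, as an engineer would, in place of code of your own. Each camera call takes 0.05 s, during which the arm holds its last target. There are 200 camera calls.

## Working session

There is one attempt and no reset: what is moved stays moved. The work goes in short steps, Python scripts to look and compute and a shell command to move; the robot and the scene stay as the last step left them, time stands still between calls to the robot, and variables do not carry over. Pictures are saved under pics/ and viewed, at most 14 in all, crops included, and the job is handed in when it is done.

```bash
mkdir -p pics; cat > h.py <<'E'
import numpy as np, cv2
from bench import robot
def snap(cam):
    o=robot.get_obs(); im,d=robot.snapshot(cam); c=robot.calibration(cam)
    K=np.array(c['mtx'])
    if 'extrinsics' in c: T=np.array(c['extrinsics'])
    else:
        from scipy.spatial.transform import Rotation as R
        T=np.eye(4);T[:3,:3]=R.from_euler('xyz',o['ee_rot']).as_matrix();T[:3,3]=o['tool_pos'];T=T@np.array(c['hand_eye'])
    return im,d,K,T
def cloud(d,K,T):
    v,u=np.mgrid[:d.shape[0],:d.shape[1]]
    P=np.stack([(u-K[0,2])/K[0,0]*d,(v-K[1,2])/K[1,1]*d,d],-1)@T[:3,:3].T+T[:3,3]
    P[d==0]=np.nan
    return P
def save(n,im): cv2.imwrite('pics/'+n+'.png',cv2.cvtColor(im,cv2.COLOR_RGB2BGR))
E
python3 - <<'E'
from h import *
print(robot.get_obs())
ims=[]
for c in ('top','side'):
    im,d,K,T=snap(c); P=cloud(d,K,T); ims.append(im); np.savez('/tmp/'+c,im=im,d=d,K=K,T=T,P=P)
    print(c,T.round(3).tolist(),K[0,0])
    for q in ('ring1_mid','nut1_mid','fixtureA','knob_head','tape','magnet','tin'):
        for b in robot.boxes_of(q,c):
            x0,y0,x1,y1=b['bbox']; u,v=int((x0+x1)/2),int((y0+y1)/2)
            s=P[int(y0):int(y1)+1,int(x0):int(x1)+1].reshape(-1,3); 
            print(c,q,round(b['p'],2),[int(t) for t in b['bbox']],P[v,u].round(3), 'zmax',np.nanpercentile(s[:,2],97).round(3))
save('top0',cv2.resize(ims[0],(800,600)));save('side0',cv2.resize(ims[1],(800,600)))
E
```

```text
{'time': 0.0, 'joint_positions': array([-1.36413305e+00,  8.79544554e-02,  1.37221881e+00,  1.80767733e-05,
        1.68360196e+00, -1.03082832e-01]), 'qvel': array([-0.00068919,  0.00123875, -0.00030221,  0.00176906, -0.0009788 ,
        0.00260777]), 'joint_torque': array([ 1.12603284e-03, -3.40169942e+01, -3.02427757e+01,  7.19636818e-02,
        3.29693744e-02, -1.44963542e-04]), 'tool_pos': array([ 0.16755945, -0.52334578,  0.2293224 ]), 'ee_rot': array([-3.13942352e+00, -2.42457739e-04,  3.09747865e-01]), 'wrist_force': array([ 0.1371467 , -0.46171615,  0.41158645]), 'wrist_torque': array([-0.02147572,  0.06232765,  0.03510296]), 'finger_force': 0.0, 'width': 0.09402438910011399}
top [[-0.087, -0.976, 0.2, 0.297], [-0.996, 0.086, -0.015, 0.014], [-0.002, -0.201, -0.98, 1.279], [0.0, 0.0, 0.0, 1.0]] 476.0552800388827
top ring1_mid 0.61 [108, 180, 130, 198] [ 0.604  0.358 -0.002] zmax 0.015
top nut1_mid 0.78 [295, 215, 316, 236] [ 0.46  -0.144 -0.004] zmax 0.034
top knob_head 0.59 [379, 197, 392, 212] [ 0.485 -0.345  0.067] zmax 0.073
top tape 0.97 [247, 98, 261, 135] [ 0.757 -0.029  0.058] zmax 0.063
top magnet 0.57 [179, 94, 211, 141] [0.793 0.136 0.002] zmax 0.02
top tin 0.83 [349, 121, 375, 149] [ 0.676 -0.309  0.075] zmax 0.078
side [[-0.895, -0.357, 0.267, 0.301], [-0.446, 0.703, -0.555, 0.51], [0.01, -0.615, -0.788, 0.778], [0.0, 0.0, 0.0, 1.0]] 411.89972331790284
side ring1_mid 0.79 [120, 321, 157, 352] [ 0.607  0.359 -0.001] zmax 0.011
side ring1_mid 0.23 [299, 168, 321, 189] [ 0.461 -0.155 -0.   ] zmax 0.031
side nut1_mid 0.7 [297, 166, 320, 190] [ 0.466 -0.154  0.002] zmax 0.031
side fixtureA 0.84 [191, 184, 241, 230] [0.614 0.044 0.028] zmax 0.071
side tape 0.98 [165, 150, 200, 174] [ 0.743 -0.025  0.049] zmax 0.06
side magnet 0.75 [106, 202, 154, 239] [0.775 0.153 0.012] zmax 0.017
side tin 0.63 [250, 87, 272, 126] [ 0.664 -0.294  0.051] zmax 0.076
```

View pics/top0.png

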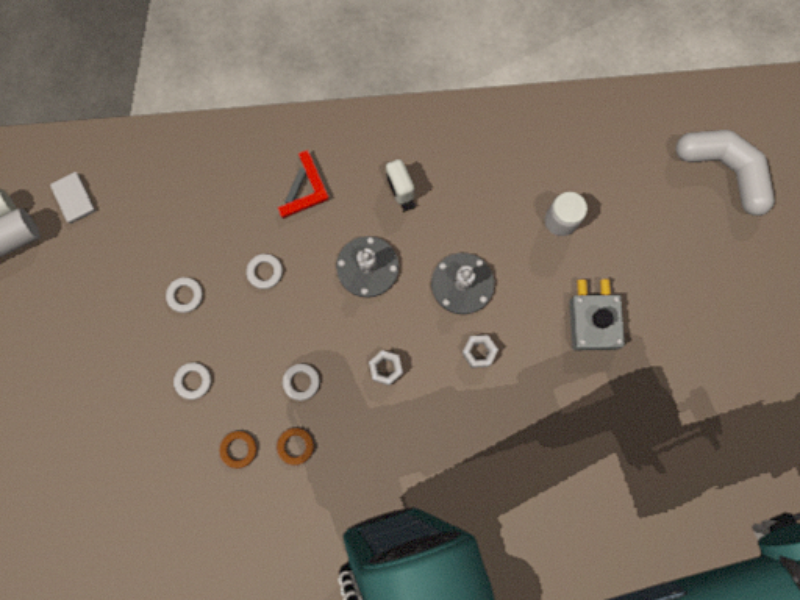

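View pics/side0.png

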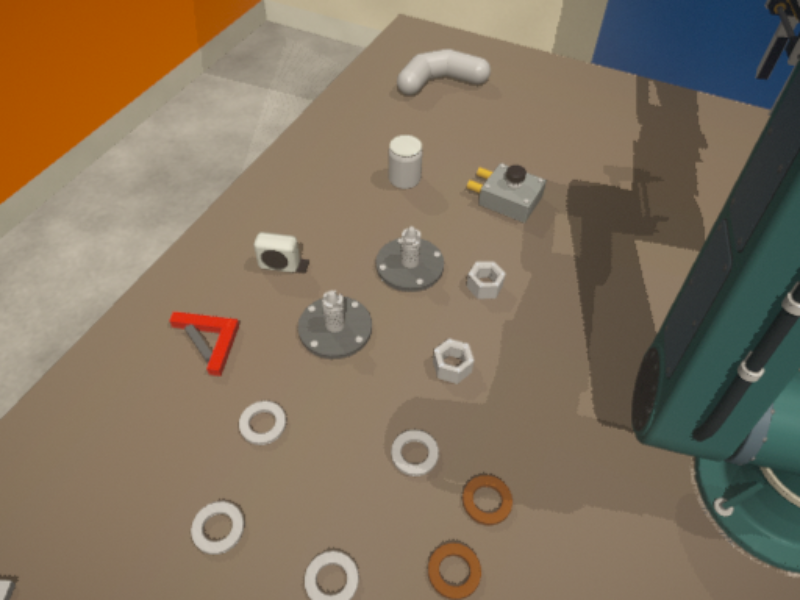

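```bash
python3 - <<'E'
import numpy as np, cv2
for c in ('top','side'):
    f=np.load('/tmp/'+c+'.npz'); P=f['P']; im=f['im']
    ok=(P[...,0]>.25)&(P[...,0]<.85)&(abs(P[...,1])<.55)
    t=np.nanmedian(P[...,2][ok]); print(c,'table z',t)
    m=(ok&(P[...,2]-t>.0055)).astype(np.uint8)
    n,l,s,cen=cv2.connectedComponentsWithStats(m,connectivity=8)
    for i in range(1,n):
        if s[i,4]<40: continue
        q=P[l==i]; zt=np.percentile(q[:,2],95)-t
        tp=q[q[:,2]-t>zt-.006]
        (ctr,r)=cv2.minEnclosingCircle(tp[:,:2].astype(np.float32))
        rad=np.hypot(*(tp[:,:2]-tp[:,:2].mean(0)).T)
        print(cen[i].round().astype(int),'n',s[i,4],'ztop',zt.round(4),'mean',tp[:,:2].mean(0).round(4),'circ',np.round(ctr,4),round(r,4),'rgb',im[l==i].mean(0).astype(int))
E
```

```text
top table z 0.0006134885687660852
[437  94] n 115 ztop 0.049 mean [ 0.7887 -0.5459] circ [ 0.7884 -0.548 ] 0.0139 rgb [160 154 149]
[195 120] n 535 ztop 0.0198 mean [0.7782 0.1344] circ [0.7893 0.1507] 0.0646 rgb [168  41  25]
[257 117] n 387 ztop 0.0623 mean [ 0.7689 -0.036 ] circ [ 0.7692 -0.0368] 0.0318 rgb [158 155 144]
[ 51 127] n 242 ztop 0.0167 mean [0.7973 0.5378] circ [0.8027 0.5428] 0.0419 rgb [175 169 163]
[362 136] n 547 ztop 0.0773 mean [ 0.6828 -0.3173] circ [ 0.6824 -0.317 ] 0.0283 rgb [177 173 162]
[235 170] n 1218 ztop 0.0712 mean [0.6255 0.0343] circ [0.6273 0.0342] 0.0147 rgb [100  98  95]
[169 173] n 256 ztop 0.0139 mean [0.634  0.2167] circ [0.6345 0.2163] 0.0313 rgb [182 175 170]
[296 181] n 1222 ztop 0.071 mean [ 0.5812 -0.1288] circ [ 0.5829 -0.1297] 0.015 rgb [101  99  96]
[118 188] n 252 ztop 0.0147 mean [0.6036 0.3589] circ [0.6041 0.3576] 0.0307 rgb [182 176 171]
[382 204] n 1261 ztop 0.0689 mean [ 0.4896 -0.3476] circ [ 0.4896 -0.349 ] 0.0179 rgb [126 121 107]
[307 224] n 242 ztop 0.0337 mean [ 0.4588 -0.1435] circ [ 0.4581 -0.1444] 0.0279 rgb [173 167 16
[... 1349 characters left out ...]
 [0.4424 0.0201] 0.0294 rgb [170 163 154]
[167 270] n 431 ztop 0.0117 mean [0.632  0.2192] circ [0.6335 0.2192] 0.032 rgb [197 190 179]
[265 290] n 467 ztop 0.012 mean [0.4323 0.1677] circ [0.4328 0.1661] 0.0314 rgb [180 173 162]
[311 320] n 540 ztop 0.0121 mean [0.3254 0.1842] circ [0.3258 0.1828] 0.0313 rgb [135  84  42]
[139 337] n 585 ztop 0.0116 mean [0.6015 0.3609] circ [0.6024 0.3607] 0.0313 rgb [193 186 176]
[290 365] n 647 ztop 0.0121 mean [0.3282 0.28  ] circ [0.329  0.2789] 0.031 rgb [141  87  42]
[212 368] n 570 ztop 0.0117 mean [0.452  0.3482] circ [0.4507 0.3508] 0.0308 rgb [194 187 176]
[  3 377] n 78 ztop 0.014 mean [0.7718 0.525 ] circ [0.7726 0.5264] 0.011 rgb [160 154 145]
```

```bash
python3 -m handwheel '[[[0,0,0.089],[0.355,0.919,0],0],[[0,0,0.089],[0.355,0.919,0],0],[[0,0,0.089],[0.355,0.919,0],0],[[0,0,0.089],[0.355,0.919,0],0],[[0,0,0.089],[0.355,0.919,0],0]]'
python3 -m handwheel '[[[0,0,0.089],[0.355,0.919,0],0],[[0,0,0.089],[0.355,0.919,0],0],[[0,0,0.089],[0.355,0.919,0],0],[[0,0,0.089],[0.355,0.919,0],0],[[0,0,0],[0.355,0.919,0],0]]'
python3 -m handwheel '[[[0,0,0],[0.355,0.919,0],0],[[0,0,0],[0.355,0.919,0],0],[[0,0,0],[0.355,0.919,0],0],[[0,0,0],[0.355,0.919,0],0],[[0,0,0],[0.355,0.919,0],0]]'
cat >> h.py <<'E'
def comps(im,P,zlo,amin=40,win=.006,zband=None):
    """clusters above zlo: list of (px, ztop, circle centre, r, rgb)"""
    t=0
    m=(np.nan_to_num(P[...,2],nan=-1)>zlo).astype(np.uint8)
    n,l,s,cen=cv2.connectedComponentsWithStats(m,connectivity=8)
    out=[]
    for i in range(1,n):
        if s[i,4]<amin: continue
        q=P[l==i]; zt=np.percentile(q[:,2],95); tp=q[abs(q[:,2]-zt)<win]
        c,r=cv2.minEnclosingCircle(tp[:,:2].astype(np.float32))
        out.append((cen[i].astype(int),s[i,4],zt.round(4),np.round(c,4),round(r,4),im[l==i].mean(0).astype(int)))
    return out
E
python3 - <<'E'
from h import *
o=robot.get_obs();print(o['time'],o['tool_pos'],o['ee_rot'],o['wrist_force'])
im,d,K,T=snap('wrist');P=cloud(d,K,T);save('w0',im)
print(K[0,0],T.round(3).tolist(),'\n',np.array(robot.calibration('wrist')['hand_eye']).round(3).tolist(),np.nanmedian(P[...,2]))
for c in comps(im,P,.006,150): print(*c)
E
```

```text
time: 1.3
tool_pos: [0.2567, -0.2923, 0.2306]
ee_rot: [3.141, -0.0, 1.014]
wrist_force: [0.5, -0.5, 0.9]
width: 0.094
finger_force: 0.0
time: 1.8
tool_pos: [0.3454, -0.0625, 0.231]
ee_rot: [3.14, 0.001, 1.57]
wrist_force: [1.1, -1.5, 0.0]
width: 0.094
finger_force: 0.0
time: 2.3
tool_pos: [0.4342, 0.1677, 0.2308]
ee_rot: [3.14, 0.0, 1.569]
wrist_force: [0.9, -0.8, 0.6]
width: 0.0937
finger_force: 0.0
2.3 [0.43421353 0.16767552 0.2308442 ] [3.14032007e+00 7.31489513e-05 1.56874793e+00] [ 0.87671195 -0.82530693  0.57979031]
322.04995532721216 [[1.0, -0.001, 0.0, 0.433], [-0.001, -0.965, -0.263, 0.244], [0.001, 0.263, -0.965, 0.385], [0.0, 0.0, 0.0, 1.0]] 
 [[0.001, -0.965, -0.263, 0.076], [1.0, 0.001, -0.0, -0.001], [0.001, -0.263, 0.965, -0.154], [0.0, 0.0, 0.0, 1.0]] 0.0007786952497092492
[268  16] 1011 0.0114 [0.4503 0.3468] 0.0307 [244 242 239]
[412  10] 782 0.0113 [0.6014 0.3494] 0.0285 [227 224 219]
[157  72] 1768 0.0115 [0.3286 0.2773] 0.031 [166  99  58]
[426 128] 1597 0.0114 [0.6327 0.2178] 0.0312 [232 228 222]
[161 159] 1453 0.0116 [0.3258 0.1812] 0.0309 [144  84  49]
[252 173] 1377 0.0115 [0.4329 0.1649] 0.031 [242 239 234]
[507 184] 412 0.0166 [0.7384 0.1489] 0.0345 [140  33  28]
[271 317] 48098 0.3273 [0.4338 0.1934] 0.0583 [92 88 81]
```

View pics/w0.png

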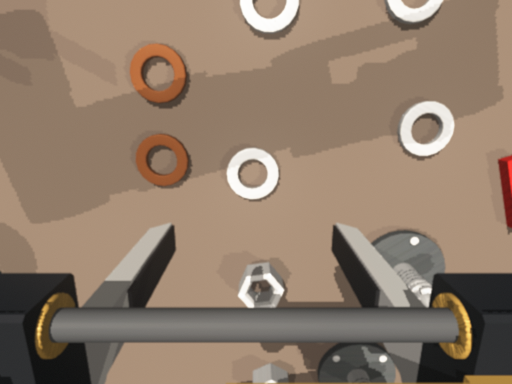

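The wrist view shows the steel ring at (252,173) directly below, further steel rings at (268,10), (412,5), (426,128), and the excluded brown rings at (157,72), (161,159). Taking the steel ring at (252,173).

```bash
python3 -m handwheel '[[[0,0,0],[-0.02,-0.05,-1],0],[[0,0,0],[0,0,-1],0],[[0,0,0],[0,0,-1],0],[[0,0,0],[0,0,-0.8],0],[[0,0,0],[0,0,-0.26],0]]'
python3 -m handwheel '[[[0,0,0],[0,0,0],0.6],[[0,0,0],[0,0,0],0.6],[[0,0,0],[0,0,0],0.6],[[0,0,0],[0,0,0],0.6],[[0,0,0],[0,0,0],0.6]]'
python3 -m handwheel '[[[0,0,0],[0,0,0],0.6],[[0,0,0],[0,0,0],0.6]]'
```

```text
time: 2.85
tool_pos: [0.4287, 0.1617, 0.0251]
ee_rot: [-3.131, 0.003, 1.568]
wrist_force: [-27.5, -6.3, 57.4]
width: 0.0938
finger_force: 28.5
time: 3.35
tool_pos: [0.4334, 0.163, 0.0283]
ee_rot: [3.14, -0.0, 1.568]
wrist_force: [0.5, 0.3, 2.4]
width: 0.0596
finger_force: 29.9
time: 3.55
tool_pos: [0.4335, 0.163, 0.0283]
ee_rot: [3.14, -0.0, 1.568]
wrist_force: [0.6, -1.2, 4.5]
width: 0.0596
finger_force: 29.9
```

```bash
python3 -m handwheel '[[[0,0,0],[0,0,0.3],0.6],[[0,0,0],[0,0,0.8],0.6],[[0,0,0],[0,0,0.9],0.6],[[0,0,0],[0,0,0.3],0.6],[[0,0,0],[0,0,0],0.6]]'
python3 - <<'E'
from h import *
o=robot.get_obs();print(o['time'],o['tool_pos'],o['ee_rot'],o['wrist_force'],o['width'])
im,d,K,T=snap('wrist');P=cloud(d,K,T);save('w1',im)
from scipy.spatial.transform import Rotation as R
Rm=R.from_euler('xyz',o['ee_rot']).as_matrix()
tp=(P-o['tool_pos'])@Rm
np.savez('/tmp/w1',tp=tp,im=im)
E
```

```text
time: 4.05
tool_pos: [0.4346, 0.1634, 0.1454]
ee_rot: [3.136, -0.001, 1.568]
wrist_force: [-0.0, -0.3, -1.2]
width: 0.0599
finger_force: 29.9
4.05 [0.43458628 0.16338445 0.14536541] [ 3.13562391e+00 -1.47038520e-03  1.56810975e+00] [-0.03899862 -0.28695408 -1.23675746] 0.0599098196483561
```

View pics/w1.png

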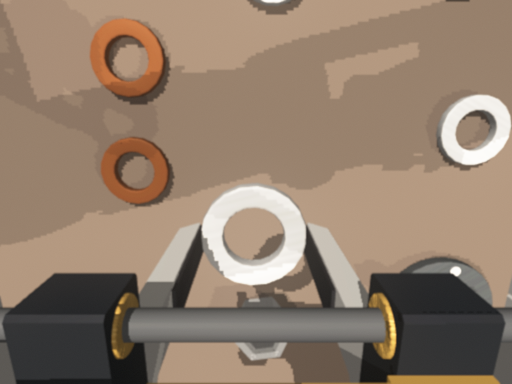

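```bash
cat >> h.py <<'E'
from scipy.spatial.transform import Rotation as Rot
def inhand(show=True):
    """centre of gripped part's upper face, in tool axes and as world offset from the TCP"""
    o=robot.get_obs(); im,d,K,T=snap('wrist');P=cloud(d,K,T)
    Rm=Rot.from_euler('xyz',o['ee_rot']).as_matrix(); tp=(P-o['tool_pos'])@Rm
    z=tp[...,2]; m=(abs(tp[...,0])<.06)&(abs(tp[...,1])<.0275)&(z>-.02)&(z<.03)
    q=tp[m]; zt=np.percentile(q[:,2],20); q=q[abs(q[:,2]-zt)<.003]
    c,r=cv2.minEnclosingCircle(q[:,:2].astype(np.float32))
    print('t',o['time'],'n',len(q),'ztop',zt.round(4),'centre x',(q[:,0].max()+q[:,0].min())/2,'circ',np.round(c,4),round(r,4),'world off',(Rm@[*c,zt]).round(4))
    return im,tp
E
python3 - <<'E'
import numpy as np
f=np.load('/tmp/w1.npz');tp=f['tp'];im=f['im']
for v in range(180,290,8): print(v,tp[v,255].round(3),tp[v,215].round(3))
for u in range(195,315,10): print(u,tp[234,u].round(4))
E
```

```text
180 [0.008 0.001 0.145] [ 0.007 -0.037  0.145]
188 [0.032 0.    0.018] [-0.    -0.038  0.144]
196 [0.027 0.    0.018] [-0.008 -0.038  0.144]
204 [0.023 0.    0.019] [ 0.022 -0.022  0.019]
212 [-0.025  0.001  0.147] [ 0.018 -0.022  0.018]
220 [-0.033  0.001  0.146] [ 0.013 -0.023  0.018]
228 [-0.041  0.001  0.145] [ 0.008 -0.023  0.019]
236 [-0.05   0.001  0.145] [ 0.003 -0.023  0.018]
244 [-0.058  0.001  0.144] [-0.001 -0.023  0.017]
252 [-0.067  0.001  0.145] [-0.006 -0.023  0.017]
260 [-0.016  0.     0.026] [-0.012 -0.023  0.018]
268 [-0.017  0.     0.018] [-0.017 -0.024  0.019]
276 [-0.022  0.     0.017] [-0.094 -0.04   0.145]
284 [-0.028  0.     0.018] [-0.104 -0.041  0.145]
195 [ 0.009  -0.0323  0.0076]
205 [ 0.0051 -0.0284  0.017 ]
215 [ 0.0045 -0.0229  0.0184]
225 [-0.0479 -0.029   0.1452]
235 [-0.0477 -0.019   0.1447]
245 [-0.0477 -0.0091  0.1449]
255 [-0.0477  0.0009  0.145 ]
265 [-0.0485  0.011   0.1468]
275 [-0.0478  0.0209  0.1452]
285 [0.0047 0.0174 0.0181]
295 [0.0045 0.0233 0.0187]
305 [0.0046 0.029  0.0183]
```

Ring in hand is centred (about 2 mm forward of the TCP, 3 mm below the tips). Now hover beside stud A and measure it.

```bash
python3 -m handwheel '[[[0,0,0],[0.4,-0.4,0.2],0.6],[[0,0,0],[0.65,-0.65,0.2],0.6],[[0,0,0],[0.65,-0.65,0],0.6],[[0,0,0],[0.65,-0.65,0],0.6],[[0,0,0],[0.65,-0.65,0],0.6]]'
python3 -m handwheel '[[[0,0,0],[0.5,-0.5,0],0.6],[[0,0,0],[0.25,-0.2,0],0.6],[[0,0,0],[0.08,-0.07,0],0.6],[[0,0,0],[0,0,0],0.6],[[0,0,0],[0,0,0],0.6]]'
cat >> h.py <<'E'
def stud(P,guess):
    """axis of a stud/base disc near guess from a cloud: slices by height"""
    g=np.array(guess); D=np.hypot(P[...,0]-g[0],P[...,1]-g[1])
    for lo,hi,r in ((.008,.016,.062),(.060,.074,.02),(.076,.090,.014)):
        q=P[(D<r)&(P[...,2]>lo)&(P[...,2]<hi)]
        if len(q)<6: print('stud',lo,hi,'none'); continue
        c,rr=cv2.minEnclosingCircle(q[:,:2].astype(np.float32))
        print('stud',lo,hi,'n',len(q),'mean',q.mean(0).round(4),'circ',np.round(c,4),round(rr,4))
E
python3 - <<'E'
from h import *
o=robot.get_obs();print(o['time'],o['tool_pos'],o['ee_rot'])
im,d,K,T=snap('wrist');P=cloud(d,K,T);save('w2',im);np.savez('/tmp/w2',im=im,P=P)
stud(P,(.626,.036));stud(P,(.5815,-.1275))
E
```

```text
time: 4.6
tool_pos: [0.5825, 0.0117, 0.159]
ee_rot: [-3.136, -0.001, 1.568]
wrist_force: [0.5, -0.1, -1.9]
width: 0.06
finger_force: 29.9
time: 5.1
tool_pos: [0.6233, -0.0247, 0.1612]
ee_rot: [-3.139, -0.001, 1.569]
wrist_force: [-0.3, -0.2, -1.3]
width: 0.0602
finger_force: 29.9
5.1 [ 0.62328074 -0.0246829   0.16119773] [-3.13884887e+00 -7.08692781e-04  1.56883653e+00]
stud 0.008 0.016 n 10004 mean [0.6253 0.0381 0.0123] circ [0.6254 0.0354] 0.055
stud 0.06 0.074 n 722 mean [0.6253 0.0361 0.0698] circ [0.6252 0.0357] 0.0147
stud 0.076 0.09 n 400 mean [0.6253 0.0359 0.0814] circ [0.6253 0.0354] 0.0086
stud 0.008 0.016 n 1850 mean [ 0.5992 -0.1249  0.0124] circ [ 0.5876 -0.1256] 0.051
stud 0.06 0.074 n 256 mean [ 0.5818 -0.1173  0.0658] circ [ 0.5811 -0.1242] 0.0136
stud 0.076 0.09 none
```

View pics/w2.png

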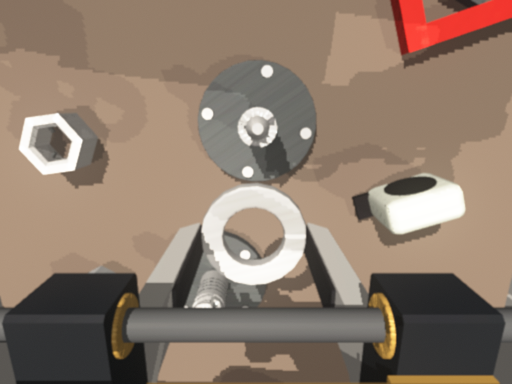

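```bash
python3 -m handwheel '[[[0,0,0],[0.04,0.5,0],0.6],[[0,0,0],[0,0.46,0],0.6],[[0,0,0],[0,0.2,0],0.6],[[0,0,0],[0,0,0],0.6],[[0,0,0],[0,0,-0.2],0.6]]'
python3 -m handwheel '[[[0,0,0],[0,0,-0.5],0.6],[[0,0,0],[0,0,-0.6],0.6],[[0,0,0],[0,0,-0.5],0.6],[[0,0,0],[0,0,-0.35],0.6],[[0,0,0],[0,0,-0.17],0.6]]'
python3 -m handwheel '[[[0,0,0],[0,0,0],0.6],[[0,0,0],[0,0,0],0.6]]'
```

```text
time: 5.65
tool_pos: [0.6272, 0.0323, 0.1544]
ee_rot: [3.137, 0.001, 1.569]
wrist_force: [-0.3, 0.4, -1.7]
width: 0.0598
finger_force: 29.9
time: 6.15
tool_pos: [0.6245, 0.0313, 0.0432]
ee_rot: [-3.136, 0.0, 1.567]
wrist_force: [-0.2, -0.4, -1.4]
width: 0.0604
finger_force: 29.9
time: 6.35
tool_pos: [0.627, 0.0319, 0.0473]
ee_rot: [3.14, 0.0, 1.567]
wrist_force: [0.5, 0.3, -1.8]
width: 0.0599
finger_force: 29.9
```

```bash
python3 -m handwheel '[[[0,0,0],[0,0,0],0.15],[[0,0,0],[0,0,0],0.15],[[0,0,0],[0,0,0],0.15],[[0,0,0],[0,0,0.3],0.15],[[0,0,0],[0,0,0.8],0.15]]'
python3 -m handwheel '[[[0,0,0],[0,0.3,1],0],[[0,0,0],[0.05,0.7,0.3],0],[[0,0,0],[0.07,0.8,0],0],[[0,0,0],[0,0.7,0],0],[[0,0,0],[0,0.3,0],0]]'
python3 - <<'E'
from h import *
o=robot.get_obs();print(o['time'],o['tool_pos'],o['ee_rot'])
im,d,K,T=snap('wrist');P=cloud(d,K,T)
for c in comps(im,P,.006,150): print(*c)
E
```

```text
time: 6.85
tool_pos: [0.6235, 0.0326, 0.0984]
ee_rot: [-3.132, -0.0, 1.568]
wrist_force: [0.3, 0.7, -0.1]
width: 0.08
finger_force: 0.0
time: 7.35
tool_pos: [0.6324, 0.1749, 0.1663]
ee_rot: [3.139, -0.001, 1.571]
wrist_force: [-0.2, 0.5, -0.1]
width: 0.094
finger_force: 0.0
7.35 [0.63241738 0.17485337 0.16631002] [ 3.13930998e+00 -1.27321240e-03  1.57119238e+00]
[46 11] 1102 0.0116 [0.4513 0.3382] 0.0287 [227 224 219]
[219   5] 558 0.0113 [0.6029 0.3392] 0.0234 [233 231 228]
[254 140] 2156 0.0114 [0.6328 0.2174] 0.031 [234 230 224]
[271 310] 50997 0.2627 [0.6323 0.1992] 0.0582 [100  84  77]
```

```bash
python3 -m handwheel '[[[0,0,0],[0,0.5,-0.3],0],[[0,0,0],[0,0.27,-0.8],0],[[0,0,0],[0,0.06,-0.8],0],[[0,0,0],[0,0,-0.5],0],[[0,0,0],[0,0,-0.25],0]]'
python3 -m handwheel '[[[0,0,0],[0,0,-0.1],0],[[0,0,0],[0,0,-0.02],0.6],[[0,0,0],[0,0,0],0.6],[[0,0,0],[0,0,0],0.6],[[0,0,0],[0,0,0],0.6]]'
python3 -m handwheel '[[[0,0,0],[0,0,0],0.6],[[0,0,0],[0,0,0],0.6],[[0,0,0],[0,0,0.3],0.6],[[0,0,0],[0,-0.2,0.8],0.6],[[0,0,0],[0,-0.5,0.9],0.6]]'
python3 -m handwheel '[[[0,0,0],[0,-0.7,0.5],0.6],[[0,0,0],[0,-0.7,0.1],0.6],[[0,0,0],[0,-0.6,0],0.6],[[0,0,0],[-0.1,-0.3,0],0.6],[[0,0,0],[0,0,0],0.6]]'
python3 - <<'E'
from h import *
o=robot.get_obs();print(o['time'],o['tool_pos'],o['ee_rot'])
im,tp=inhand();save('w3',im)
P=tp@Rot.from_euler('xyz',o['ee_rot']).as_matrix().T+o['tool_pos']
for c in comps(im,P,.006,150): print(*c)
E
```

```text
time: 7.9
tool_pos: [0.6306, 0.2114, 0.0285]
ee_rot: [-3.136, 0.002, 1.567]
wrist_force: [0.5, 0.1, -0.4]
width: 0.0942
finger_force: 0.0
time: 8.4
tool_pos: [0.6333, 0.2134, 0.0276]
ee_rot: [3.139, -0.001, 1.568]
wrist_force: [-0.3, -0.6, 0.4]
width: 0.0654
finger_force: 0.0
time: 8.9
tool_pos: [0.6305, 0.1802, 0.1235]
ee_rot: [-3.136, 0.0, 1.571]
wrist_force: [0.8, -0.0, 0.1]
width: 0.0609
finger_force: 29.6
time: 9.4
tool_pos: [0.6266, 0.0624, 0.1545]
ee_rot: [-3.14, 0.0, 1.565]
wrist_force: [-0.5, 0.5, -2.3]
width: 0.061
finger_force: 29.6
9.4 [0.62656518 0.06240073 0.15450751] [-3.14022127e+00  3.37999928e-06  1.56521086e+00]
t 9.4 n 5274 ztop 0.0167 centre x 0.004181077695679323 circ [ 0.004  -0.0006] 0.0311 world off [-0.0006  0.004  -0.0167]
[425 104] 6069 0.0172 [0.7886 0.1535] 0.0665 [200  65  57]
[254 306] 60833 0.2514 [0.6264 0.0868] 0.0593 [104 101  95]
[ 63 235] 2868 0.0312 [0.4429 0.0184] 0.0293 [190 186 181]
```

```bash
python3 -m handwheel '[[[0,0,0],[0,-0.3,0],0.6],[[0,0,0],[0,-0.25,0],0.6],[[0,0,0],[0,-0.07,0],0.6],[[0,0,0],[0,0,-0.2],0.6],[[0,0,0],[0,0,-0.4],0.6]]'
python3 -m handwheel '[[[0,0,0],[0,0,-0.5],0.6],[[0,0,0],[0,0,-0.45],0.6],[[0,0,0],[0,0,-0.3],0.6],[[0,0,0],[0,0,-0.12],0.6],[[0,0,0],[0,0,0],0.6]]'
python3 -m handwheel '[[[0,0,0],[0,0,0],0.6],[[0,0,0],[0,0,0],0.15],[[0,0,0],[0,0,0],0.15],[[0,0,0],[0,0,0],0.15],[[0,0,0],[0,0,0.3],0.15]]'
python3 -m handwheel '[[[0,0,0],[0,0,0.8],0.15],[[0,0,0],[0,0,0.9],0],[[0,0,0],[-0.05,-0.4,0.3],0],[[0,0,0],[0,-0.5,0],0],[[0,0,0],[0,-0.3,0],0]]'
python3 - <<'E'
from h import *
o=robot.get_obs();print(o['time'],o['tool_pos'],o['ee_rot'])
im,d,K,T=snap('wrist');P=cloud(d,K,T);save('w4',im)
stud(P,(.6253,.0355))
D=np.hypot(P[...,0]-.6253,P[...,1]-.0355); q=P[(D>.018)&(D<.034)&(P[...,2]>.016)]; print('ring top z',np.percentile(q[:,2],[5,50,95]).round(4), cv2.minEnclosingCircle(q[:,:2].astype(np.float32)))
E
```

```text
time: 9.95
tool_pos: [0.6288, 0.0332, 0.126]
ee_rot: [3.137, -0.0, 1.568]
wrist_force: [0.0, -0.1, -0.3]
width: 0.061
finger_force: 29.6
time: 10.45
tool_pos: [0.6268, 0.0333, 0.055]
ee_rot: [-3.14, -0.0, 1.568]
wrist_force: [0.0, -0.1, -1.6]
width: 0.0609
finger_force: 29.6
time: 10.95
tool_pos: [0.6259, 0.033, 0.0697]
ee_rot: [-3.137, -0.0, 1.568]
wrist_force: [-0.7, 0.1, -0.3]
width: 0.0797
finger_force: 0.0
time: 11.45
tool_pos: [0.6256, -0.0284, 0.174]
ee_rot: [3.137, 0.001, 1.567]
wrist_force: [-0.8, -0.0, -0.6]
width: 0.0937
finger_force: 0.0
11.45 [ 0.62563546 -0.02840939  0.17404057] [3.13733936e+00 9.83843696e-04 1.56730695e+00]
stud 0.008 0.016 n 6715 mean [0.6239 0.038  0.0123] circ [0.6253 0.0353] 0.0551
stud 0.06 0.074 n 657 mean [0.6253 0.0359 0.0698] circ [0.6253 0.0355] 0.0148
stud 0.076 0.09 n 369 mean [0.6252 0.0357 0.0815] circ [0.6253 0.0355] 0.0087
ring top z [0.0222 0.0321 0.0334] ((0.6274490356445312, 0.03555788844823837), 0.03238631412386894)
```

View pics/w4.png

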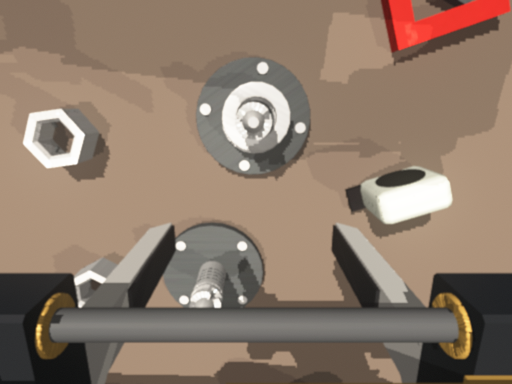

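Two rings lie flat on stud A (top at 32 mm), image centre (253,118). Next the ring near (0.603, 0.358).

```bash
python3 -m handwheel '[[[0,0,0],[0,0.5,0],0],[[0,0,0],[-0.05,0.9,0],0],[[0,0,0],[-0.1,0.95,0],0],[[0,0,0],[-0.1,0.95,0],0],[[0,0,0],[-0.1,0.95,0],0]]'
python3 -m handwheel '[[[0,0,0],[-0.1,0.95,0],0],[[0,0,0],[0,0.8,0],0],[[0,0,0],[0,0.5,0],0],[[0,0,0],[0,0.25,0],0],[[0,0,0],[0,0.1,0],0]]'
python3 - <<'E'
from h import *
o=robot.get_obs();print(o['time'],o['tool_pos'],o['ee_rot'])
im,d,K,T=snap('wrist');P=cloud(d,K,T)
for c in comps(im,P,.006,150): print(*c)
E
```

```text
time: 12.0
tool_pos: [0.6065, 0.1876, 0.1706]
ee_rot: [-3.14, -0.0, 1.568]
wrist_force: [0.8, 0.4, -0.3]
width: 0.0942
finger_force: 0.0
time: 12.5
tool_pos: [0.6018, 0.3167, 0.1704]
ee_rot: [-3.14, 0.001, 1.57]
wrist_force: [0.3, -0.3, 0.8]
width: 0.0939
finger_force: 0.0
12.5 [0.60180052 0.31666354 0.17040379] [-3.14024430e+00  5.97707262e-04  1.56959672e+00]
[254 139] 2092 0.0113 [0.6024 0.3594] 0.0309 [230 226 220]
[100 149] 2149 0.0115 [0.4513 0.3496] 0.0312 [234 232 227]
[ 11 221] 793 0.0116 [0.3369 0.277 ] 0.0295 [128  73  42]
[257 320] 41796 0.267 [0.6015 0.342 ] 0.0583 [86 81 74]
```

```bash
python3 -m handwheel '[[[0,0,0],[0.01,0.5,-0.3],0],[[0,0,0],[0,0.28,-0.8],0],[[0,0,0],[0,0.09,-0.85],0],[[0,0,0],[0,0,-0.55],0],[[0,0,0],[0,0,-0.25],0]]'
python3 -m handwheel '[[[0,0,0],[0,0,-0.1],0],[[0,0,0],[0,0,0],0.6],[[0,0,0],[0,0,0],0.6],[[0,0,0],[0,0,0],0.6],[[0,0,0],[0,0,0],0.6]]'
python3 -m handwheel '[[[0,0,0],[0,0,0],0.6],[[0,0,0],[0,0,0],0.6],[[0,0,0],[0,0,0.3],0.6],[[0,0,0],[0,-0.2,0.8],0.6],[[0,0,0],[0,-0.5,0.9],0.6]]'
python3 -m handwheel '[[[0,0,0],[0,-0.8,0.6],0.6],[[0,0,0],[-0.04,-0.95,0.2],0.6],[[0,0,0],[-0.05,-0.95,0],0.6],[[0,0,0],[-0.05,-0.95,0],0.6],[[0,0,0],[-0.05,-0.95,0],0.6]]'
python3 -m handwheel '[[[0,0,0],[-0.05,-0.95,0],0.6],[[0,0,0],[-0.05,-0.95,0],0.6],[[0,0,0],[-0.05,-0.95,0],0.6],[[0,0,0],[-0.05,-0.95,0],0.6],[[0,0,0],[-0.03,-0.8,0],0.6]]'
python3 -m handwheel '[[[0,0,0],[0,-0.55,0],0.6],[[0,0,0],[0,-0.3,0],0.6],[[0,0,0],[0,-0.1,0],0.6],[[0,0,0],[0,0,0],0.6]]'
python3 - <<'E'
from h import *
o=robot.get_obs();print(o['time'],o['tool_pos'],o['ee_rot'])
im,tp=inhand();save('w5',im)
P=tp@Rot.from_euler('xyz',o['ee_rot']).as_matrix().T+o['tool_pos']
stud(P,(.5815,-.1275));stud(P,(.6253,.0355))
E
```

```text
time: 13.05
tool_pos: [0.6012, 0.3563, 0.0291]
ee_rot: [-3.135, 0.004, 1.566]
wrist_force: [-0.2, -1.3, -0.0]
width: 0.094
finger_force: 0.0
time: 13.55
tool_pos: [0.6038, 0.3594, 0.0306]
ee_rot: [3.139, -0.001, 1.568]
wrist_force: [0.4, 0.9, -0.4]
width: 0.0652
finger_force: 0.0
time: 14.05
tool_pos: [0.601, 0.3255, 0.126]
ee_rot: [-3.137, 0.001, 1.571]
wrist_force: [1.6, 0.5, -0.7]
width: 0.0599
finger_force: 30.0
time: 14.55
tool_pos: [0.5929, 0.093, 0.1681]
ee_rot: [3.141, 0.0, 1.568]
wrist_force: [-0.0, -0.6, -2.0]
width: 0.0595
finger_force: 30.0
time: 15.05
tool_pos: [0.5812, -0.1377, 0.1679]
ee_rot: [3.142, 0.0, 1.567]
wrist_force: [-0.1, 0.5, -1.5]
width: 0.0601
finger_force: 30.0
time: 15.45
tool_pos: [0.5819, -0.1824, 0.1674]
ee_rot: [-3.141, -0.001, 1.568]
wrist_force: [0.2, 0.1, -1.1]
width: 0.0598
finger_force: 30.0
15.45 [ 0.58194885 -0.18238151  0.16736799] [-3.14145788e+00 -7.64971914e-04  1.56793722e+00]
t 15.45 n 5061 ztop 0.0193 centre x 0.00044688375423319014 circ [ 0.0004 -0.0009] 0.0311 world off [-0.0009  0.0004 -0.0193]
stud 0.008 0.016 n 9465 mean [ 0.5806 -0.1258  0.0123] circ [ 0.5805 -0.1286] 0.055
stud 0.06 0.074 n 679 mean [ 0.5807 -0.1279  0.0699] circ [ 0.5806 -0.1285] 0.0148
stud 0.076 0.09 n 379 mean [ 0.5806 -0.128   0.0814] circ [ 0.5806 -0.1286] 0.0086
stud 0.008 0.016 n 46 mean [ 0.6251 -0.0189  0.0102] circ [ 0.6243 -0.0182] 0.0113
stud 0.06 0.074 none
stud 0.076 0.09 none
```

```bash
python3 -m handwheel '[[[0,0,0],[0,0.4,0],0.6],[[0,0,0],[0,0.45,0],0.6],[[0,0,0],[0,0.2,0],0.6],[[0,0,0],[0,0.02,0],0.6],[[0,0,0],[0,0,-0.2],0.6]]'
python3 -m handwheel '[[[0,0,0],[0,0,-0.5],0.6],[[0,0,0],[0,0,-0.6],0.6],[[0,0,0],[0,0,-0.55],0.6],[[0,0,0],[0,0,-0.38],0.6],[[0,0,0],[0,0,-0.17],0.6]]'
python3 -m handwheel '[[[0,0,0],[0,0,0],0.6],[[0,0,0],[0,0,0],0.15],[[0,0,0],[0,0,0],0.15],[[0,0,0],[0,0,0],0.15],[[0,0,0],[0,0,0.3],0.15]]'
python3 -m handwheel '[[[0,0,0],[0,0,0.8],0.15],[[0,0,0],[-0.1,0.3,0.9],0],[[0,0,0],[-0.3,0.8,0.4],0],[[0,0,0],[-0.3,0.9,0],0],[[0,0,0],[-0.3,0.9,0],0]]'
python3 -m handwheel '[[[0,0,0],[-0.3,0.9,0],0],[[0,0,0],[-0.3,0.9,0],0],[[0,0,0],[-0.3,0.9,0],0],[[0,0,0],[-0.3,0.9,0],0],[[0,0,0],[-0.3,0.9,0],0]]'
python3 -m handwheel '[[[0,0,0],[0,0.8,0],0],[[0,0,0],[0,0.5,0],0],[[0,0,0],[0,0.25,0],0],[[0,0,0],[0,0,0],0]]'
python3 - <<'E'
from h import *
o=robot.get_obs();print(o['time'],o['tool_pos'],o['ee_rot'])
im,d,K,T=snap('wrist');P=cloud(d,K,T)
for c in comps(im,P,.006,150): print(*c)
E
```

```text
time: 16.0
tool_pos: [0.5831, -0.1291, 0.159]
ee_rot: [3.138, 0.002, 1.57]
wrist_force: [0.4, -0.7, -1.8]
width: 0.0596
finger_force: 30.0
time: 16.5
tool_pos: [0.5799, -0.1295, 0.0437]
ee_rot: [-3.136, -0.001, 1.567]
wrist_force: [0.2, 0.8, -1.7]
width: 0.0599
finger_force: 30.0
time: 17.0
tool_pos: [0.5809, -0.129, 0.0617]
ee_rot: [-3.139, -0.001, 1.568]
wrist_force: [-0.7, 0.1, -0.5]
width: 0.0799
finger_force: 0.0
time: 17.5
tool_pos: [0.5324, 0.0168, 0.171]
ee_rot: [3.136, 0.0, 1.567]
wrist_force: [0.6, 0.7, -0.5]
width: 0.0937
finger_force: 0.0
time: 18.0
tool_pos: [0.4564, 0.2426, 0.1697]
ee_rot: [3.138, -0.001, 1.568]
wrist_force: [1.4, 0.3, 0.1]
width: 0.0937
finger_force: 0.0
time: 18.4
tool_pos: [0.457, 0.3193, 0.1685]
ee_rot: [3.14, -0.001, 1.57]
wrist_force: [-0.0, -0.8, -0.8]
width: 0.094
finger_force: 0.0
18.4 [0.45697774 0.31931821 0.16845361] [ 3.14019702e+00 -5.44902835e-04  1.57007643e+00]
[247 152] 2067 0.0114 [0.4507 0.3499] 0.0309 [234 231 225]
[252 315] 42851 0.265 [0.4565 0.3448] 0.0583 [88 81 73]
```

```bash
python3 -m handwheel '[[[0,0,0],[-0.08,0.4,-0.3],0],[[0,0,0],[-0.04,0.18,-0.8],0],[[0,0,0],[0,0.03,-0.85],0],[[0,0,0],[0,0,-0.5],0],[[0,0,0],[0,0,-0.25],0]]'
python3 -m handwheel '[[[0,0,0],[0,0,-0.11],0],[[0,0,0],[0,0,0],0.6],[[0,0,0],[0,0,0],0.6],[[0,0,0],[0,0,0],0.6],[[0,0,0],[0,0,0],0.6]]'
python3 -m handwheel '[[[0,0,0],[0,0,0],0.6],[[0,0,0],[0,0,0],0.6],[[0,0,0],[0,0,0.3],0.6],[[0,0,0],[0,-0.2,0.8],0.6],[[0,0,0],[0.1,-0.5,0.9],0.6]]'
python3 -m handwheel '[[[0,0,0],[0.2,-0.7,0.6],0.6],[[0,0,0],[0.25,-0.9,0.2],0.6],[[0,0,0],[0.25,-0.9,0],0.6],[[0,0,0],[0.25,-0.9,0],0.6],[[0,0,0],[0.25,-0.9,0],0.6]]'
python3 -m handwheel '[[[0,0,0],[0.25,-0.9,0],0.6],[[0,0,0],[0.25,-0.9,0],0.6],[[0,0,0],[0.25,-0.9,0],0.6],[[0,0,0],[0.25,-0.9,0],0.6],[[0,0,0],[0.25,-0.7,0],0.6]]'
python3 -m handwheel '[[[0,0,0],[0.2,-0.5,0],0.6],[[0,0,0],[0.1,-0.3,0],0.6],[[0,0,0],[0,-0.2,0],0.6],[[0,0,0],[0,0,0],0.6]]'
python3 - <<'E'
from h import *
o=robot.get_obs();print(o['time'],o['tool_pos'],o['ee_rot'])
im,tp=inhand();save('w6',im)
E
```

```text
time: 18.95
tool_pos: [0.4498, 0.346, 0.0295]
ee_rot: [-3.137, 0.003, 1.566]
wrist_force: [-0.2, -0.2, 0.0]
width: 0.0944
finger_force: 0.0
time: 19.45
tool_pos: [0.4517, 0.3492, 0.0283]
ee_rot: [3.139, -0.001, 1.568]
wrist_force: [-0.5, 0.4, -0.7]
width: 0.0653
finger_force: 0.0
time: 19.95
tool_pos: [0.4539, 0.3148, 0.1249]
ee_rot: [-3.137, 0.002, 1.571]
wrist_force: [1.1, 0.4, -1.3]
width: 0.0611
finger_force: 30.0
time: 20.45
tool_pos: [0.5157, 0.0979, 0.1661]
ee_rot: [3.141, -0.0, 1.568]
wrist_force: [0.5, 0.3, -0.9]
width: 0.061
finger_force: 30.0
time: 20.95
tool_pos: [0.5781, -0.1181, 0.1657]
ee_rot: [-3.141, 0.0, 1.566]
wrist_force: [0.7, 0.0, -2.3]
width: 0.0611
finger_force: 30.0
time: 21.35
tool_pos: [0.5929, -0.1658, 0.1653]
ee_rot: [-3.141, -0.0, 1.567]
wrist_force: [-0.7, 0.6, -1.4]
width: 0.0609
finger_force: 30.0
21.35 [ 0.59288213 -0.16582542  0.16525794] [-3.14086184e+00 -2.62517788e-04  1.56723311e+00]
t 21.35 n 5163 ztop 0.0175 centre x 0.001140005616020845 circ [ 0.0011 -0.0007] 0.031 world off [-0.0007  0.0011 -0.0175]
```

```bash
python3 -m handwheel '[[[0,0,0],[-0.1,0.4,0],0.6],[[0,0,0],[-0.1,0.25,0],0.6],[[0,0,0],[-0.03,0.07,0],0.6],[[0,0,0],[0,0,0],0.6],[[0,0,0],[0,0,-0.2],0.6]]'
python3 -m handwheel '[[[0,0,0],[0,0,-0.5],0.6],[[0,0,0],[0,0,-0.55],0.6],[[0,0,0],[0,0,-0.45],0.6],[[0,0,0],[0,0,-0.35],0.6],[[0,0,0],[0,0,-0.15],0.6]]'
python3 -m handwheel '[[[0,0,0],[0,0,0],0.6],[[0,0,0],[0,0,0],0.15],[[0,0,0],[0,0,0],0.15],[[0,0,0],[0,0,0],0.15],[[0,0,0],[0,0,0.3],0.15]]'
python3 -m handwheel '[[[0,0,0],[0,0,0.8],0.15],[[0,0,0],[-0.2,-0.3,0.9],0],[[0,0,0],[-0.7,-0.4,0.4],0],[[0,0,0],[-0.8,-0.5,0],0],[[0,0,0],[-0.5,-0.2,0],0]]'
python3 -m handwheel '[[[0,0,0],[-0.2,-0.05,0],0],[[0,0,0],[0,0,0],0]]'
python3 - <<'E'
from h import *
o=robot.get_obs();print(o['time'],o['tool_pos'],o['ee_rot'])
im,d,K,T=snap('wrist');P=cloud(d,K,T);save('w7',im);np.savez('/tmp/w7',im=im,P=P)
stud(P,(.5806,-.1285))
D=np.hypot(P[...,0]-.5806,P[...,1]+.1285); q=P[(D>.018)&(D<.034)&(P[...,2]>.016)]; print('ring top z',np.percentile(q[:,2],[5,50,95]).round(4))
for c in comps(im,P,.006,150): print(*c)
E
```

```text
time: 21.9
tool_pos: [0.5828, -0.1293, 0.1572]
ee_rot: [3.137, 0.002, 1.569]
wrist_force: [-0.1, -0.3, -0.2]
width: 0.0609
finger_force: 30.0
time: 22.4
tool_pos: [0.58, -0.1294, 0.052]
ee_rot: [-3.137, -0.001, 1.567]
wrist_force: [-0.1, 0.2, -1.8]
width: 0.0608
finger_force: 30.0
time: 22.9
tool_pos: [0.5807, -0.1291, 0.0696]
ee_rot: [-3.139, -0.001, 1.568]
wrist_force: [-0.1, -0.2, -0.1]
width: 0.0797
finger_force: 0.0
time: 23.4
tool_pos: [0.4707, -0.2013, 0.1789]
ee_rot: [3.137, 0.004, 1.567]
wrist_force: [-1.0, 0.1, -0.3]
width: 0.0941
finger_force: 0.0
time: 23.6
tool_pos: [0.4614, -0.2023, 0.1769]
ee_rot: [3.139, 0.001, 1.567]
wrist_force: [0.6, 0.0, 0.8]
width: 0.0941
finger_force: 0.0
23.6 [ 0.46143755 -0.20227421  0.17691847] [3.13916068e+00 9.72393046e-04 1.56653224e+00]
stud 0.008 0.016 n 6532 mean [ 0.575  -0.1253  0.0122] circ [ 0.5804 -0.1283] 0.0553
stud 0.06 0.074 n 809 mean [ 0.577  -0.128   0.0694] circ [ 0.5803 -0.1286] 0.015
stud 0.076 0.09 n 374 mean [ 0.578  -0.1282  0.0813] circ [ 0.58   -0.1283] 0.0086
ring top z [0.021  0.0319 0.0333]
[377 104] 10623 0.0728 [ 0.5804 -0.1285] 0.0149 [138 136 130]
[248 124] 1833 0.0314 [ 0.4567 -0.1439] 0.0285 [226 223 218]
[263 316] 45891 0.2734 [ 0.4612 -0.1774] 0.0584 [89 85 78]
```

View pics/w7.png

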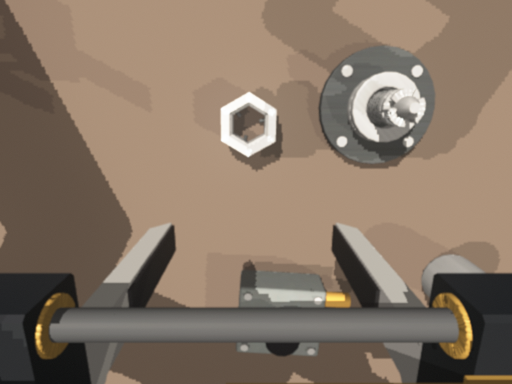

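```bash
cat >> h.py <<'E'
def nut(P,guess,zlo=.026,zhi=.036,r=.035):
    """hex nut's upper face: centre, and world angle (deg, mod 60) of a flat's normal"""
    D=np.hypot(P[...,0]-guess[0],P[...,1]-guess[1]); q=P[(D<r)&(P[...,2]>zlo)&(P[...,2]<zhi)]
    best=None
    for a in np.arange(-30,30,.5):
        w=[];c=[]
        for k in range(3):
            t=np.radians(a+60*k);s=q[:,:2]@[np.cos(t),np.sin(t)];lo,hi=np.percentile(s,[.7,99.3]);w.append(hi-lo);c.append((lo+hi)/2)
        if best is None or sum(w)<best[0]:
            A=[[np.cos(np.radians(a+60*k)),np.sin(np.radians(a+60*k))] for k in range(3)]
            best=(sum(w),a,np.linalg.lstsq(np.array(A),np.array(c),rcond=None)[0],np.round(w,4))
    print('nut n',len(q),'z',np.median(q[:,2]).round(4),'angle',best[1],'centre',best[2].round(4),'flats',best[3]); return best
E
python3 - <<'E'
from h import *
f=np.load('/tmp/w7.npz');nut(f['P'],(.4567,-.1439))
E
```

```text
nut n 1662 z 0.0301 angle 1.0 centre [ 0.4567 -0.1437] flats [0.0487 0.0493 0.0494]
```

```bash
python3 -m handwheel '[[[0,0,0],[-0.09,0.6,-0.3],0],[[0,0,0],[0,0.4,-0.8],0],[[0,0,0],[0,0.17,-0.9],0],[[0,0,0],[0,0,-0.55],0],[[0,0,0],[0,0,-0.3],0]]'
python3 -m handwheel '[[[0,0,0],[0,0,-0.12],0],[[0,0,0],[0,0,0],0.8],[[0,0,0],[0,0,0],0.8],[[0,0,0],[0,0,0],0.8],[[0,0,0],[0,0,0],0.8]]'
python3 -m handwheel '[[[0,0,0],[0,0,0],0.8],[[0,0,0],[0,0,0],0.8],[[0,0,0],[0,0,0.3],0.8],[[0,0,0],[0,0,0.8],0.8],[[0,0,0],[0,0,0.9],0.8]]'
python3 -m handwheel '[[[0,0,0],[0.1,0,0.6],0.8],[[0,0,0],[0.2,-0.2,0.1],0.8],[[0,0,0],[0.5,-0.2,0],0.8],[[0,0,0],[0.8,-0.1,0],0.8],[[0,0,0],[0.5,0,0],0.8]]'
python3 -m handwheel '[[[0,0,0],[0.3,0,0],0.8],[[0,0,0],[0.1,0,0],0.8],[[0,0,0],[0,0,0],0.8],[[0,0,0],[0,0,0],0.8]]'
python3 - <<'E'
from h import *
o=robot.get_obs();print(o['time'],o['tool_pos'],o['ee_rot'],o['wrist_force'])
im,tp=inhand();save('w8',im)
Rm=Rot.from_euler('xyz',o['ee_rot']).as_matrix();P=tp@Rm.T+o['tool_pos']
m=(abs(tp[...,0])<.04)&(abs(tp[...,1])<.024)&(abs(tp[...,2])<.03);print(np.percentile(tp[m][:,2],[2,10,30,50]).round(4))
zt=o['tool_pos'][2]-np.percentile(tp[m][:,2],15);b=nut(P,o['tool_pos'],zt-.004,zt+.004);print('off',b[2]-o['tool_pos'][:2])
E
```

```text
time: 24.15
tool_pos: [0.4566, -0.1412, 0.0296]
ee_rot: [-3.137, -0.003, 1.571]
wrist_force: [-0.7, 0.3, 0.7]
width: 0.0937
finger_force: 0.0
time: 24.65
tool_pos: [0.4579, -0.1436, 0.0275]
ee_rot: [3.14, 0.001, 1.568]
wrist_force: [0.1, -0.0, -0.4]
width: 0.0659
finger_force: 0.0
time: 25.15
tool_pos: [0.4553, -0.1427, 0.1254]
ee_rot: [-3.136, -0.003, 1.568]
wrist_force: [0.7, -0.5, -2.4]
width: 0.0497
finger_force: 29.9
time: 25.65
tool_pos: [0.5636, -0.1691, 0.161]
ee_rot: [-3.141, -0.0, 1.567]
wrist_force: [-0.0, -0.3, -3.1]
width: 0.0497
finger_force: 29.9
time: 26.05
tool_pos: [0.5814, -0.1684, 0.1615]
ee_rot: [-3.14, -0.0, 1.568]
wrist_force: [0.7, 0.7, -2.0]
width: 0.05
finger_force: 29.9
26.05 [ 0.58139188 -0.1683798   0.16146567] [-3.14028380e+00 -3.11564157e-04  1.56785748e+00] [ 0.72227952  0.73426632 -2.01714913]
t 26.05 n 4761 ztop -0.0034 centre x 0.000121750035650528 circ [ 0.0001 -0.0003] 0.0293 world off [-0.0003  0.0001  0.0034]
[-0.0041 -0.0036 -0.0029 -0.0021]
nut n 5256 z 0.1644 angle -0.5 centre [ 0.5811 -0.1681] flats [0.0615 0.0496 0.0497]
off [-0.00028673  0.00030269]
```

View pics/w8.png

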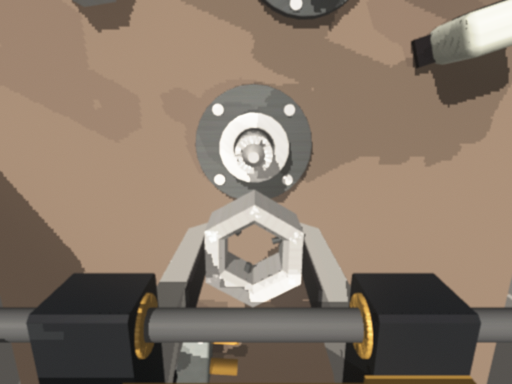

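```bash
python3 -m handwheel '[[[0,0,0],[-0.02,0.4,0],0.8],[[0,0,0],[0,0.3,0],0.8],[[0,0,0],[0,0.1,0],0.8],[[0,0,0],[0,0,0],0.8],[[0,0,0],[0,0,0],0.8]]'
python3 -m handwheel '[[[0,0,0],[0,0,-0.3],0.8],[[0,0,0],[0,0,-0.4],0.8],[[0,0,0],[0,0,-0.2],0.8],[[0,0,0],[0,0,0],0.8],[[0,0,0],[0,0,0],0.8]]'
python3 - <<'E'
from h import *
for _ in range(3):
    o=robot.get_obs();print(o['time'],o['tool_pos'],o['ee_rot'],o['wrist_force']); robot.snapshot('wrist')
E
```

```text
time: 26.6
tool_pos: [0.5812, -0.1287, 0.1621]
ee_rot: [3.141, 0.001, 1.568]
wrist_force: [-0.0, -0.1, -2.7]
width: 0.0497
finger_force: 29.9
time: 27.1
tool_pos: [0.5812, -0.1287, 0.1165]
ee_rot: [-3.141, -0.0, 1.568]
wrist_force: [-0.6, -0.7, -2.4]
width: 0.0499
finger_force: 29.9
27.1 [ 0.58118863 -0.12866653  0.11652086] [-3.14107890e+00 -1.78898914e-04  1.56764567e+00] [-0.61653541 -0.73803253 -2.44766426]
27.15 [ 0.58165997 -0.12876567  0.1173935 ] [3.14057809e+00 3.49261863e-04 1.56776924e+00] [-0.1950139  -0.27847942 -1.82332041]
27.2 [ 0.58189319 -0.12878704  0.11787883] [3.13972583e+00 6.28623405e-04 1.56786905e+00] [-0.52838849  0.89325076 -2.62345855]
```

```bash
python3 -m handwheel '[[[0,0,0],[-0.01,0,-0.2],0.8],[[0,0,0],[0,0,-0.2],0.8],[[0,0,0],[0,0,-0.1],0.8],[[0,0,0],[0,0,-0.05],0.8],[[0,0,0],[0,0,0],0.8]]'
python3 -m handwheel '[[[0,0,0],[0,0,-0.03],0.8],[[0,0,0],[0,0,0],0.8]]'
python3 -m handwheel '[[[0,0,0],[0,0,-0.03],0.8],[[0,0,0],[0,0,0],0.8]]'
```

```text
time: 27.75
tool_pos: [0.5806, -0.1283, 0.0887]
ee_rot: [-3.141, -0.0, 1.568]
wrist_force: [0.6, -0.3, -2.9]
width: 0.0496
finger_force: 29.9
time: 27.95
tool_pos: [0.5806, -0.1285, 0.0878]
ee_rot: [-3.141, 0.0, 1.568]
wrist_force: [1.1, 0.4, -2.1]
width: 0.05
finger_force: 29.9
time: 28.15
tool_pos: [0.5807, -0.1285, 0.0863]
ee_rot: [-3.141, 0.0, 1.568]
wrist_force: [0.9, -0.1, -1.8]
width: 0.05
finger_force: 29.9
```

```bash
python3 -m handwheel '[[[0,0,0],[0,0,0],0.43],[[0,0,0],[0,0,0],0.43],[[0,0,0],[0,0,0],0.43],[[0,0,0],[0,0,-0.12],0.43],[[0,0,0],[0,0,-0.12],0.43]]'
python3 -m handwheel '[[[0,0,0],[0,0,0],0.43],[[0,0,0],[0,0,0],0.43]]'
cat >> h.py <<'E'
def nutz():
    """height of the nut's upper face around the TCP axis, from the wrist camera"""
    o=robot.get_obs(); im,d,K,T=snap('wrist');P=cloud(d,K,T)
    D=np.hypot(P[...,0]-o['tool_pos'][0],P[...,1]-o['tool_pos'][1]); q=P[(D<.0235)&(D>.0185)&(P[...,2]>.04)&(P[...,2]<.12)]
    h,e=np.histogram(q[:,2],np.arange(.04,.12,.002)); k=h.argmax()
    print('t',round(o['time'],2),'yaw',np.degrees(o['ee_rot'][2]).round(1),'tcp',o['tool_pos'].round(4),'F',o['wrist_force'].round(1),'Tq',o['wrist_torque'].round(2),'w',round(o['width'],4),'| nut top',np.median(q[abs(q[:,2]-e[k]-.001)<.003][:,2]).round(4))
    return im,P
E
python3 - <<'E'
from h import *
im,P=nutz();save('w9',im)
E
```

```text
time: 28.65
tool_pos: [0.5809, -0.1285, 0.0743]
ee_rot: [3.141, 0.0, 1.568]
wrist_force: [0.1, 0.4, -0.2]
width: 0.0536
finger_force: 0.0
time: 28.85
tool_pos: [0.5804, -0.1283, 0.0738]
ee_rot: [-3.141, -0.0, 1.568]
wrist_force: [-0.1, -0.4, 0.2]
width: 0.0535
finger_force: 0.0
t 28.85 yaw 89.8 tcp [ 0.5804 -0.1283  0.0738] F [-0.1 -0.4  0.2] Tq [-0.04 -0.01  0.03] w 0.0535 | nut top 0.0883
```

View pics/w9.png

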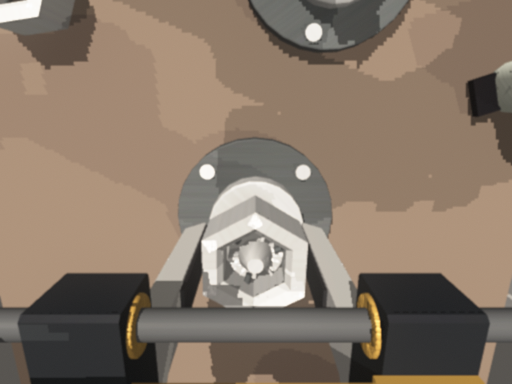

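The nut rests level on the crests (top 88 mm, centred at (254,258)). Turning it counter-clockwise.

```bash
python3 -m handwheel '[[[0,0,0.09],[0,0,0],0.43],[[0,0,0.09],[0,0,0],0.43],[[0,0,0.09],[0,0,0],0.43],[[0,0,0.09],[0,0,0],0.43],[[0,0,0.09],[0,0,0],0.43]]'
python3 - <<'E'
from h import *
nutz()
E
python3 -m handwheel '[[[0,0,0.09],[0,0,0],0.43],[[0,0,0.09],[0,0,0],0.43],[[0,0,0.09],[0,0,0],0.43]]'
python3 - <<'E'
from h import *
nutz()
E
```

```text
time: 29.4
tool_pos: [0.581, -0.1285, 0.0746]
ee_rot: [3.141, 0.0, 2.281]
wrist_force: [0.2, -0.2, -0.5]
width: 0.0534
finger_force: 0.4
t 29.4 yaw 130.7 tcp [ 0.581  -0.1285  0.0746] F [ 0.2 -0.2 -0.5] Tq [-0.03 -0.29  0.04] w 0.0534 | nut top 0.0793
time: 29.75
tool_pos: [0.582, -0.1285, 0.0748]
ee_rot: [3.14, 0.003, 2.697]
wrist_force: [16.9, -7.0, -13.5]
width: 0.0551
finger_force: 31.5
t 29.75 yaw 154.5 tcp [ 0.582  -0.1285  0.0748] F [ 16.9  -7.  -13.5] Tq [-1.34 -3.27 -0.53] w 0.0551 | nut top 0.0792
```

```bash
python3 -m handwheel '[[[0,0,-0.09],[0,0,0],0.43],[[0,0,-0.09],[0,0,0],0.43],[[0,0,-0.09],[0,0,0],0.43],[[0,0,-0.09],[0,0,0],0.43],[[0,0,-0.09],[0,0,0],0.43]]'
python3 -m handwheel '[[[0,0,-0.09],[0,0,0],0.43],[[0,0,-0.09],[0,0,0],0.43],[[0,0,-0.09],[0,0,0],0.43]]'
python3 - <<'E'
from h import *
nutz()
E
```

```text
time: 30.3
tool_pos: [0.5816, -0.1289, 0.0747]
ee_rot: [3.14, 0.002, 1.983]
wrist_force: [1.9, -0.9, -1.5]
width: 0.0549
finger_force: 28.4
time: 30.6
tool_pos: [0.581, -0.129, 0.0742]
ee_rot: [3.141, 0.001, 1.559]
wrist_force: [1.0, -1.3, -1.4]
width: 0.0551
finger_force: 28.4
t 30.6 yaw 89.3 tcp [ 0.581  -0.129   0.0742] F [ 1.  -1.3 -1.4] Tq [-0.28 -0.27 -0.01] w 0.0551 | nut top 0.0788
```

```bash
python3 -m handwheel '[[[0,0,0],[0,0,0],0.3],[[0,0,0],[0,0,0],0.3]]'
python3 - <<'E'
from h import *
im,P=nutz();nut(P,(.5806,-.1285),.0755,.084,.031)
nut(P,(.5806,-.1285),.0745,.084,.0295)
E
```

```text
time: 30.85
tool_pos: [0.5807, -0.1283, 0.0746]
ee_rot: [-3.141, -0.0, 1.569]
wrist_force: [0.5, -0.2, -0.5]
width: 0.0648
finger_force: 0.0
t 30.85 yaw 89.9 tcp [ 0.5807 -0.1283  0.0746] F [ 0.5 -0.2 -0.5] Tq [ 0.01 -0.14 -0.  ] w 0.0648 | nut top 0.0779
nut n 5143 z 0.0779 angle -15.0 centre [ 0.5801 -0.1276] flats [0.0493 0.0496 0.0498]
nut n 5534 z 0.0778 angle -16.0 centre [ 0.5801 -0.1276] flats [0.0492 0.0497 0.0497]
```

```bash
python3 -m handwheel '[[[0,0,-0.086],[0,0,0],0.3],[[0,0,-0.086],[0,0,0],0.43],[[0,0,0],[0,0,0],0.43],[[0,0,0],[0,0,0],0.43],[[0,0,0],[0,0,0],0.43]]'
python3 -m handwheel '[[[0,0,-0.09],[0,0,0],0.43],[[0,0,-0.09],[0,0,0],0.43],[[0,0,-0.09],[0,0,0],0.43]]'
python3 - <<'E'
from h import *
im,P=nutz();nut(P,(.5806,-.1285),.0745,.084,.0295)
E
```

```text
time: 31.4
tool_pos: [0.5807, -0.1284, 0.0745]
ee_rot: [3.141, -0.0, 1.3]
wrist_force: [-0.5, 0.3, -0.9]
width: 0.0535
finger_force: 0.0
time: 31.7
tool_pos: [0.5807, -0.1283, 0.0743]
ee_rot: [-3.141, 0.0, 0.87]
wrist_force: [-0.5, -0.0, -0.5]
width: 0.0537
finger_force: 0.3
t 31.7 yaw 49.8 tcp [ 0.5807 -0.1283  0.0743] F [-0.5 -0.  -0.5] Tq [-0.03  0.04 -0.02] w 0.0537 | nut top 0.0774
nut n 5558 z 0.0773 angle -29.5 centre [ 0.5809 -0.1279] flats [0.0542 0.0497 0.0497]
```

```bash
python3 -m handwheel '[[[0,0,-0.09],[0,0,0],0.43],[[0,0,-0.09],[0,0,0],0.43],[[0,0,-0.09],[0,0,0],0.43]]'
python3 - <<'E'
from h import *
im,P=nutz();nut(P,(.5806,-.1285),.0725,.084,.0295)
E
python3 -m handwheel '[[[0,0,-0.08],[0,0,0],0.43]]'
python3 -m handwheel '[[[0,0,-0.08],[0,0,0],0.43]]'
python3 - <<'E'
from h import *
im,P=nutz();nut(P,(.5806,-.1285),.0725,.084,.0295)
E
```

```text
time: 32.05
tool_pos: [0.5806, -0.1284, 0.0743]
ee_rot: [-3.141, 0.0, 0.448]
wrist_force: [-0.7, 0.3, -0.8]
width: 0.0536
finger_force: 1.8
t 32.05 yaw 25.7 tcp [ 0.5806 -0.1284  0.0743] F [-0.7  0.3 -0.8] Tq [-0.08  0.18  0.05] w 0.0536 | nut top 0.0763
nut n 6082 z 0.0761 angle 5.5 centre [ 0.5811 -0.1282] flats [0.0496 0.0495 0.0544]
time: 32.2
tool_pos: [0.5806, -0.1283, 0.0742]
ee_rot: [-3.141, 0.0, 0.328]
wrist_force: [0.7, 1.3, 0.2]
width: 0.0536
finger_force: 19.9
time: 32.3
tool_pos: [0.5799, -0.1284, 0.0744]
ee_rot: [3.141, 0.003, 0.204]
wrist_force: [-2.8, 0.3, 2.7]
width: 0.0545
finger_force: 32.4
t 32.3 yaw 11.7 tcp [ 0.5799 -0.1284  0.0744] F [-2.8  0.3  2.7] Tq [0.   0.7  1.37] w 0.0545 | nut top 0.0762
nut n 6037 z 0.0761 angle -0.5 centre [ 0.5808 -0.1284] flats [0.0497 0.0498 0.0544]
```

```bash
python3 -m handwheel '[[[0,0,-0.04],[0,0,0],0.43]]'
python3 - <<'E'
from h import *
im,P=nutz();nut(P,(.5806,-.1285),.0725,.084,.0295)
E
python3 -m handwheel '[[[0,0,0.09],[0,0,0],0.3],[[0,0,0.03],[0,0,0],0.2],[[0,0,0],[0,0,0],0.1],[[0,0,0],[0,0,0.5],0],[[0,0,0],[0,0,0.9],0]]'
python3 -m handwheel '[[[0,0,0.09],[-0.2,0.2,0.6],0],[[0,0,0.09],[-0.4,0.4,0],0],[[0,0,0.09],[-0.6,0.5,0],0],[[0,0,0.09],[-0.6,0.5,0],0],[[0,0,0.09],[-0.5,0.4,0],0]]'
python3 -m handwheel '[[[0,0,0.09],[-0.3,0,0],0],[[0,0,0.09],[-0.2,0,0],0],[[0,0,0.09],[0,0,0],0],[[0,0,0],[0,0,0],0]]'
python3 - <<'E'
from h import *
o=robot.get_obs();print(o['time'],o['tool_pos'],o['ee_rot'])
im,d,K,T=snap('wrist');P=cloud(d,K,T);save('w10',im)
for c in comps(im,P,.006,150): print(*c)
nut(P,(.4435,.019))
nut(P,(.5806,-.1285),.0725,.084,.03)
E
```

```text
time: 32.45
tool_pos: [0.5787, -0.1285, 0.0744]
ee_rot: [3.142, 0.005, 0.144]
wrist_force: [-7.9, -0.8, 5.2]
width: 0.0554
finger_force: 33.7
t 32.45 yaw 8.3 tcp [ 0.5787 -0.1285  0.0744] F [-7.9 -0.8  5.2] Tq [-0.08  1.42  1.53] w 0.0554 | nut top 0.0761
nut n 6018 z 0.076 angle -0.5 centre [ 0.5808 -0.1283] flats [0.0497 0.0499 0.0541]
time: 33.0
tool_pos: [0.5783, -0.1276, 0.1405]
ee_rot: [-3.136, 0.008, 0.326]
wrist_force: [0.7, -0.6, 0.2]
width: 0.0918
finger_force: 0.0
time: 33.5
tool_pos: [0.4645, -0.0273, 0.1745]
ee_rot: [3.141, -0.001, 1.039]
wrist_force: [0.2, 0.3, 0.9]
width: 0.0941
finger_force: 0.0
time: 33.9
tool_pos: [0.4407, -0.0283, 0.1747]
ee_rot: [3.14, -0.0, 1.457]
wrist_force: [0.8, -1.3, -1.0]
width: 0.0944
finger_force: 0.0
33.9 [ 0.44066631 -0.02831898  0.1747288 ] [ 3.14033012e+00 -9.37344251e-05  1.45668537e+00]
[440  93] 11247 0.0733 [0.6248 0.0361] 0.0155 [134 132 127]
[250 138] 1844 0.0314 [0.4426 0.0183] 0.0287 [221 218 212]
[272 311] 45526 0.2712 [ 0.4433 -0.0027] 0.0582 [91 86 80]
nut n 1652 z 0.0301 angle -22.0 centre [0.4426 0.0184] flats [0.0492 0.0496 0.0493]
nut n 747 z 0.0759 angle -26.0 centre [ 0.5821 -0.1187] flats [0.0371 0.0349 0.0453]
```

```bash
python3 -m handwheel '[[[0,0,-0.086],[0.04,0.5,-0.3],0],[[0,0,-0.086],[0,0.35,-0.8],0],[[0,0,0],[0,0.08,-0.85],0],[[0,0,0],[0,0,-0.55],0],[[0,0,0],[0,0,-0.3],0]]'
python3 -m handwheel '[[[0,0,0],[0,0,-0.13],0],[[0,0,0],[0,0,0],0.8],[[0,0,0],[0,0,0],0.8],[[0,0,0],[0,0,0],0.8],[[0,0,0],[0,0,0],0.8]]'
python3 -m handwheel '[[[0,0,0],[0,0,0],0.8],[[0,0,0],[0,0,0],0.8],[[0,0,0],[0,0,0.3],0.8],[[0,0,0],[0,0,0.8],0.8],[[0,0,0],[0.1,0,0.9],0.8]]'
python3 -m handwheel '[[[0,0,0],[0.4,0,0.6],0.8],[[0,0,0],[0.7,0,0.1],0.8],[[0,0,0],[0.8,0,0],0.8],[[0,0,0],[0.8,0,0],0.8],[[0,0,0],[0.5,0,0],0.8]]'
python3 -m handwheel '[[[0,0,0],[0.2,0,0],0.8],[[0,0,0],[0,0,0],0.8],[[0,0,0],[0,0,0],0.8]]'
python3 - <<'E'
from h import *
o=robot.get_obs();print(o['time'],o['tool_pos'],o['ee_rot'],o['wrist_force'])
im,tp=inhand();save('w11',im)
Rm=Rot.from_euler('xyz',o['ee_rot']).as_matrix();P=tp@Rm.T+o['tool_pos']
m=(abs(tp[...,0])<.04)&(abs(tp[...,1])<.024)&(abs(tp[...,2])<.03)
zt=o['tool_pos'][2]-np.percentile(tp[m][:,2],15);b=nut(P,o['tool_pos'],zt-.004,zt+.004);print('off',b[2]-o['tool_pos'][:2])
E
```

```text
time: 34.45
tool_pos: [0.4409, 0.0185, 0.0312]
ee_rot: [-3.137, 0.001, 1.183]
wrist_force: [-0.2, -0.9, -0.1]
width: 0.094
finger_force: 0.0
time: 34.95
tool_pos: [0.4436, 0.0179, 0.029]
ee_rot: [3.139, -0.001, 1.184]
wrist_force: [0.5, -0.3, -0.2]
width: 0.0656
finger_force: 0.0
time: 35.45
tool_pos: [0.445, 0.0183, 0.1262]
ee_rot: [-3.135, 0.002, 1.185]
wrist_force: [1.4, 0.1, -2.6]
width: 0.0497
finger_force: 30.0
time: 35.95
tool_pos: [0.6094, 0.018, 0.1613]
ee_rot: [-3.14, 0.0, 1.185]
wrist_force: [-0.6, -0.0, -3.9]
width: 0.0499
finger_force: 30.0
time: 36.25
tool_pos: [0.6165, 0.0182, 0.1621]
ee_rot: [-3.139, 0.001, 1.185]
wrist_force: [-0.3, 1.0, -2.9]
width: 0.0496
finger_force: 30.0
36.25 [0.61650902 0.01815746 0.16212049] [-3.13925993e+00  8.71323309e-04  1.18482355e+00] [-0.32672091  1.01217642 -2.93543032]
t 36.25 n 4696 ztop -0.0022 centre x 0.00048047972013345007 circ [ 0.0003 -0.0002] 0.0291 world off [-0.0001  0.0004  0.0022]
nut n 5201 z 0.1638 angle -22.5 centre [0.6166 0.0189] flats [0.0616 0.0496 0.0497]
off [0.00010104 0.00071986]
```

```bash
python3 -m handwheel '[[[0,0,0],[0.12,0.2,0],0.8],[[0,0,0],[0.05,0.13,0],0.8],[[0,0,0],[0,0,-0.3],0.8],[[0,0,0],[0,0,-0.35],0.8],[[0,0,0],[0,0,-0.2],0.8]]'
python3 -m handwheel '[[[0,0,0],[0,0,0],0.8],[[0,0,0],[0,0,0],0.8],[[0,0,0],[0,0,0],0.8],[[0,0,0],[0,0,0],0.8]]'
python3 - <<'E'
from h import *
for _ in range(3):
    o=robot.get_obs();print(o['time'],o['tool_pos'],o['ee_rot'],o['wrist_force']); robot.snapshot('wrist')
E
```

```text
time: 36.8
tool_pos: [0.6249, 0.0349, 0.1176]
ee_rot: [-3.138, 0.002, 1.185]
wrist_force: [0.6, 0.9, -3.4]
width: 0.0496
finger_force: 30.0
time: 37.2
tool_pos: [0.6269, 0.0345, 0.1216]
ee_rot: [3.14, -0.001, 1.185]
wrist_force: [0.5, -0.9, -3.4]
width: 0.0496
finger_force: 30.0
37.2 [0.62688969 0.03447976 0.12155969] [ 3.13955057e+00 -7.00270119e-04  1.18460908e+00] [ 0.52611464 -0.8611344  -3.39251246]
37.25 [0.62681694 0.03446675 0.12147013] [ 3.13971304e+00 -6.42764420e-04  1.18461392e+00] [ 0.26774024 -0.0265074  -3.06468448]
37.3 [0.62671653 0.03447868 0.12129402] [ 3.13998747e+00 -5.50317749e-04  1.18464662e+00] [ 6.81216620e-01 -1.63979709e-03 -3.81427687e+00]
```

```bash
python3 -m handwheel '[[[0,0,0],[-0.03,0.01,-0.15],0.8],[[0,0,0],[0,0,-0.2],0.8],[[0,0,0],[0,0,-0.15],0.8],[[0,0,0],[0,0,-0.08],0.8],[[0,0,0],[0,0,-0.04],0.8]]'
python3 -m handwheel '[[[0,0,0],[0,0,-0.02],0.8],[[0,0,0],[0,0,0],0.8],[[0,0,0],[0,0,0],0.8]]'
```

```text
time: 37.85
tool_pos: [0.6248, 0.0349, 0.0886]
ee_rot: [-3.142, 0.0, 1.185]
wrist_force: [1.3, -0.3, -3.0]
width: 0.0499
finger_force: 30.0
time: 38.15
tool_pos: [0.6248, 0.035, 0.0883]
ee_rot: [3.141, 0.0, 1.185]
wrist_force: [1.8, -0.8, -3.9]
width: 0.0499
finger_force: 30.0
```

```bash
python3 -m handwheel '[[[0,0,0],[0,0,-0.02],0.8],[[0,0,0],[0,0,0],0.43],[[0,0,0],[0,0,0],0.43],[[0,0,0],[0,0,-0.12],0.43],[[0,0,0],[0,0,-0.14],0.43]]'
python3 -m handwheel '[[[0,0,0],[0,0,0],0.43],[[0,0,0],[0,0,0],0.43]]'
python3 - <<'E'
from h import *
im,P=nutz();save('w12',im);nut(P,(.6253,.0355),.076,.095,.0295)
E
python3 -m handwheel '[[[0,0,0.09],[0,0,0],0.43],[[0,0,0.09],[0,0,0],0.43],[[0,0,0.09],[0,0,0],0.43]]'
python3 - <<'E'
from h import *
im,P=nutz();nut(P,(.6253,.0355),.0755,.095,.0295)
E
```

```text
time: 38.65
tool_pos: [0.6251, 0.0351, 0.0747]
ee_rot: [3.14, -0.0, 1.185]
wrist_force: [0.3, -0.1, 0.7]
width: 0.0536
finger_force: 0.0
time: 38.85
tool_pos: [0.6244, 0.0351, 0.0737]
ee_rot: [-3.141, 0.0, 1.185]
wrist_force: [-0.0, -0.9, -0.4]
width: 0.0535
finger_force: 0.0
t 38.85 yaw 67.9 tcp [0.6244 0.0351 0.0737] F [-0.  -0.9 -0.4] Tq [-0.02 -0.06 -0.04] w 0.0535 | nut top 0.0883
nut n 7900 z 0.0877 angle -22.5 centre [0.6249 0.0362] flats [0.0552 0.0492 0.0491]
time: 39.2
tool_pos: [0.6251, 0.0349, 0.0746]
ee_rot: [3.141, 0.0, 1.615]
wrist_force: [0.4, 0.2, 0.0]
width: 0.0538
finger_force: 0.3
t 39.2 yaw 92.5 tcp [0.6251 0.0349 0.0746] F [0.4 0.2 0. ] Tq [-0.   -0.17  0.03] w 0.0538 | nut top 0.0869
nut n 7622 z 0.086 angle -6.0 centre [0.6244 0.0367] flats [0.0546 0.0493 0.0491]
```

```bash
python3 -m handwheel '[[[0,0,0.09],[0,0,0],0.43],[[0,0,0.09],[0,0,0],0.43]]'
python3 - <<'E'
from h import *
im,P=nutz();nut(P,(.6253,.0355),.0755,.095,.0295)
E
python3 -m handwheel '[[[0,0,0.06],[0,0,0],0.43],[[0,0,0.06],[0,0,0],0.43]]'
python3 - <<'E'
from h import *
im,P=nutz();nut(P,(.6253,.0355),.0755,.095,.0295)
E
```

```text
time: 39.45
tool_pos: [0.6252, 0.0349, 0.0748]
ee_rot: [3.14, 0.001, 1.895]
wrist_force: [1.3, -0.7, -0.7]
width: 0.0532
finger_force: 0.7
t 39.45 yaw 108.6 tcp [0.6252 0.0349 0.0748] F [ 1.3 -0.7 -0.7] Tq [-0.15 -0.43 -0.04] w 0.0532 | nut top 0.0792
nut n 6396 z 0.0792 angle 10.0 centre [0.6243 0.0362] flats [0.0547 0.0495 0.0496]
time: 39.7
tool_pos: [0.6261, 0.0345, 0.0749]
ee_rot: [3.139, 0.002, 2.078]
wrist_force: [3.3, -3.3, -2.7]
width: 0.0537
finger_force: 10.7
t 39.7 yaw 119.1 tcp [0.6261 0.0345 0.0749] F [ 3.3 -3.3 -2.7] Tq [-0.44 -0.83 -0.55] w 0.0537 | nut top 0.0792
nut n 6381 z 0.0792 angle 18.0 centre [0.6246 0.0359] flats [0.0552 0.0496 0.0497]
```

```bash
python3 -m handwheel '[[[0,0,-0.09],[0,0,0],0.43],[[0,0,-0.09],[0,0,0],0.43],[[0,0,-0.09],[0,0,0],0.43],[[0,0,-0.09],[0,0,0],0.43],[[0,0,-0.09],[0,0,0],0.43]]'
python3 -m handwheel '[[[0,0,-0.09],[0,0,0],0.43],[[0,0,-0.09],[0,0,0],0.43],[[0,0,-0.09],[0,0,0],0.43],[[0,0,-0.09],[0,0,0],0.43]]'
python3 - <<'E'
from h import *
im,P=nutz();nut(P,(.6253,.0355),.0725,.095,.0295)
E
python3 -m handwheel '[[[0,0,-0.09],[0,0,0],0.43],[[0,0,-0.09],[0,0,0],0.43]]'
python3 - <<'E'
from h import *
im,P=nutz();nut(P,(.6253,.0355),.0725,.095,.0295)
E
```

```text
time: 40.25
tool_pos: [0.6249, 0.0351, 0.0746]
ee_rot: [3.141, -0.0, 1.362]
wrist_force: [0.6, -0.6, -2.0]
width: 0.0538
finger_force: 5.7
time: 40.65
tool_pos: [0.6241, 0.0353, 0.0734]
ee_rot: [-3.14, 0.001, 0.797]
wrist_force: [1.3, -0.3, -2.6]
width: 0.0538
finger_force: 5.8
t 40.65 yaw 45.6 tcp [0.6241 0.0353 0.0734] F [ 1.3 -0.3 -2.6] Tq [ 0.04 -0.14  0.01] w 0.0538 | nut top 0.0777
nut n 7022 z 0.0776 angle 4.5 centre [0.6247 0.0361] flats [0.0495 0.0496 0.0551]
time: 40.9
tool_pos: [0.6239, 0.0352, 0.0734]
ee_rot: [-3.14, 0.002, 0.518]
wrist_force: [0.1, -0.2, -2.9]
width: 0.054
finger_force: 5.8
t 40.9 yaw 29.7 tcp [0.6239 0.0352 0.0734] F [ 0.1 -0.2 -2.9] Tq [ 0.05 -0.01 -0.05] w 0.054 | nut top 0.0777
nut n 7069 z 0.0776 angle -11.0 centre [0.6247 0.0357] flats [0.0496 0.0495 0.0558]
```

```bash
python3 -m handwheel '[[[0,0,0],[0,0,0],0.36],[[0,0,0],[0,0,0],0.36]]'
python3 - <<'E'
from h import *
im,P=nutz();save('w13',im);nut(P,(.6253,.0355),.0705,.095,.0295)
E
```

```text
time: 41.15
tool_pos: [0.625, 0.0351, 0.0749]
ee_rot: [3.141, -0.001, 0.527]
wrist_force: [-0.5, 0.4, -0.3]
width: 0.0598
finger_force: 0.0
t 41.15 yaw 30.2 tcp [0.625  0.0351 0.0749] F [-0.5  0.4 -0.3] Tq [-0.03 -0.04  0.03] w 0.0598 | nut top 0.0765
nut n 7039 z 0.0762 angle -10.5 centre [0.6249 0.0353] flats [0.0494 0.0496 0.049 ]
```

View pics/w13.png

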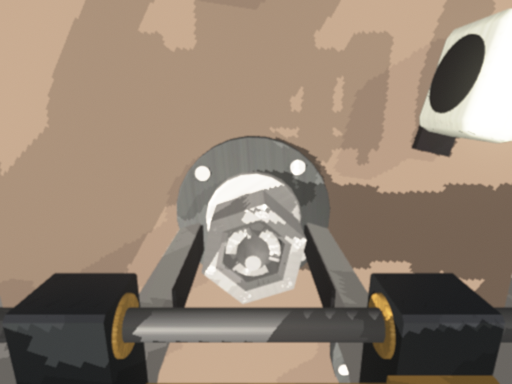

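```bash
python3 -m handwheel '[[[0,0,-0.06],[0,0,0],0.36],[[0,0,-0.06],[0,0,0],0.43],[[0,0,0],[0,0,0],0.43],[[0,0,0],[0,0,0],0.43]]'
python3 -m handwheel '[[[0,0,-0.08],[0,0,0],0.43],[[0,0,-0.08],[0,0,0],0.43]]'
python3 - <<'E'
from h import *
im,P=nutz();nut(P,(.6253,.0355),.0705,.095,.0295)
E
python3 -m handwheel '[[[0,0,-0.06],[0,0,0],0.43]]'
python3 - <<'E'
from h import *
im,P=nutz();nut(P,(.6253,.0355),.0705,.095,.0295)
E
```

```text
time: 41.6
tool_pos: [0.625, 0.0351, 0.0748]
ee_rot: [3.141, -0.001, 0.339]
wrist_force: [-0.3, 0.7, 0.3]
width: 0.0537
finger_force: 0.0
time: 41.8
tool_pos: [0.6247, 0.0352, 0.0745]
ee_rot: [-3.142, 0.0, 0.082]
wrist_force: [-0.5, -0.3, -0.2]
width: 0.0539
finger_force: 0.3
t 41.8 yaw 4.7 tcp [0.6247 0.0352 0.0745] F [-0.5 -0.3 -0.2] Tq [0.04 0.03 0.05] w 0.0539 | nut top 0.0763
nut n 7752 z 0.076 angle -15.0 centre [0.6252 0.0348] flats [0.0495 0.0495 0.055 ]
time: 41.95
tool_pos: [0.6246, 0.0353, 0.0744]
ee_rot: [-3.141, 0.0, -0.008]
wrist_force: [-0.4, 1.5, 1.0]
width: 0.0536
finger_force: 2.5
t 41.95 yaw -0.4 tcp [0.6246 0.0353 0.0744] F [-0.4  1.5  1. ] Tq [0.3  0.08 0.14] w 0.0536 | nut top 0.0761
nut n 7740 z 0.0759 angle -19.5 centre [0.6253 0.0349] flats [0.0494 0.0495 0.055 ]
```

```bash
python3 -m handwheel '[[[0,0,-0.06],[0,0,0],0.43]]'
python3 -m handwheel '[[[0,0,-0.06],[0,0,0],0.43]]'
python3 - <<'E'
from h import *
im,P=nutz();nut(P,(.6253,.0355),.0705,.095,.0295)
E
python3 -m handwheel '[[[0,0,-0.05],[0,0,0],0.43]]'
python3 - <<'E'
from h import *
im,P=nutz();nut(P,(.6253,.0355),.0705,.095,.0295)
E
```

```text
time: 42.1
tool_pos: [0.6243, 0.0357, 0.0743]
ee_rot: [-3.141, 0.001, -0.1]
wrist_force: [-1.8, 2.1, 0.7]
width: 0.0537
finger_force: 13.1
time: 42.2
tool_pos: [0.6232, 0.036, 0.0743]
ee_rot: [-3.141, 0.004, -0.193]
wrist_force: [-5.9, 2.9, 2.7]
width: 0.0541
finger_force: 26.5
t 42.2 yaw -11.1 tcp [0.6232 0.036  0.0743] F [-5.9  2.9  2.7] Tq [0.44 1.04 1.26] w 0.0541 | nut top 0.0761
nut n 7740 z 0.0758 angle -26.5 centre [0.6252 0.0351] flats [0.0495 0.0498 0.0557]
time: 42.35
tool_pos: [0.6223, 0.0364, 0.0743]
ee_rot: [3.141, 0.006, -0.268]
wrist_force: [-8.3, 3.2, 4.6]
width: 0.0545
finger_force: 33.6
t 42.35 yaw -15.4 tcp [0.6223 0.0364 0.0743] F [-8.3  3.2  4.6] Tq [0.68 1.68 1.59] w 0.0545 | nut top 0.076
nut n 7733 z 0.0758 angle -27.5 centre [0.6252 0.0353] flats [0.0495 0.0499 0.0558]
```

```bash
python3 -m handwheel '[[[0,0,0.09],[0,0,0],0.3],[[0,0,0.05],[0,0,0],0.2],[[0,0,0],[0,0,0],0.1],[[0,0,0],[0,0,0.5],0],[[0,0,0],[0,0,0.9],0]]'
python3 -m handwheel '[[[0,0,0],[-0.2,-0.3,0.8],0],[[0,0,0],[-0.4,-0.7,0.2],0],[[0,0,0],[-0.4,-0.85,0],0],[[0,0,0],[-0.4,-0.85,0],0],[[0,0,0],[-0.4,-0.85,0],0]]'
python3 -m handwheel '[[[0,0,0],[-0.4,-0.85,0],0],[[0,0,0],[-0.4,-0.85,0],0],[[0,0,0],[-0.4,-0.85,0],0],[[0,0,0],[-0.4,-0.85,0],0],[[0,0,0],[-0.3,-0.6,0],0]]'
python3 -m handwheel '[[[0,0,0],[0,-0.25,0],0],[[0,0,0],[0,-0.1,0],0],[[0,0,0],[0,0,0],0],[[0,0,0],[0,0,0],0]]'
python3 - <<'E'
from h import *
o=robot.get_obs();print(o['time'],o['tool_pos'],o['ee_rot'])
im,d,K,T=snap('wrist');P=cloud(d,K,T);save('w14',cv2.resize(im,None,fx=1,fy=1))
for c in comps(im,P,.006,150): print(*c)
D=np.hypot(P[...,0]-.4894,P[...,1]+.3475);q=P[(D<.025)&(P[...,2]>.062)];print(len(q),np.median(q[:,2]),cv2.minEnclosingCircle(q[:,:2].astype(np.float32)))
im,d,K,T=snap('side');P=cloud(d,K,T)
for g in ((.5806,-.1285),(.6253,.0355)): 
    D=np.hypot(P[...,0]-g[0],P[...,1]-g[1]);q=P[(D<.026)&(D>.019)&(P[...,2]>.06)];print('nut top',np.percentile(q[:,2],[50,90]))
E
```

```text
time: 42.9
tool_pos: [0.6222, 0.0349, 0.1403]
ee_rot: [3.141, 0.01, -0.055]
wrist_force: [1.1, 0.4, 0.0]
width: 0.0907
finger_force: 0.0
time: 43.4
tool_pos: [0.5341, -0.144, 0.1949]
ee_rot: [3.141, -0.001, -0.055]
wrist_force: [0.8, 0.5, -0.2]
width: 0.0936
finger_force: 0.0
time: 43.9
tool_pos: [0.4382, -0.3452, 0.1946]
ee_rot: [3.14, -0.0, -0.057]
wrist_force: [0.7, 0.6, -0.4]
width: 0.0942
finger_force: 0.0
time: 44.3
tool_pos: [0.4406, -0.3588, 0.1943]
ee_rot: [-3.141, -0.0, -0.054]
wrist_force: [0.3, -0.1, -0.0]
width: 0.0936
finger_force: 0.0
44.3 [ 0.44055667 -0.35879109  0.19433958] [-3.14108116e+00 -1.43887947e-04 -5.42266692e-02]
[29 54] 6404 0.0457 [ 0.5735 -0.1464] 0.0181 [123 121 116]
[239 126] 9033 0.0702 [ 0.4878 -0.348 ] 0.017 [194 191 173]
[256 318] 40658 0.2909 [ 0.4653 -0.361 ] 0.0584 [69 65 59]
3753 0.28189252238888884 ((0.4839562773704529, -0.34712713956832886), 0.02078794501721859)
nut top [0.07479392 0.0764115 ]
nut top [0.07447747 0.0764561 ]
```

View pics/w14.png

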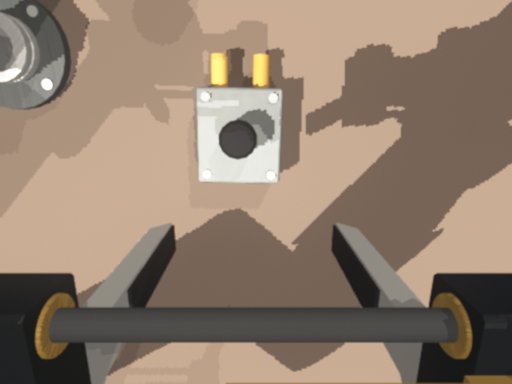

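```bash
python3 -m handwheel '[[[0,0,0],[0.4,0.1,0],0],[[0,0,0],[0.4,0.1,-0.3],0],[[0,0,0],[0.14,0.02,-0.6],0],[[0,0,0],[0,0,-0.7],0],[[0,0,0],[0,0,-0.5],0]]'
python3 -m handwheel '[[[0,0,0],[0,0,-0.25],0.3],[[0,0,0],[0,0,-0.09],0.5],[[0,0,0],[0,0,0],0.9],[[0,0,0],[0,0,0],0.9],[[0,0,0],[0,0,0],0.9]]'
python3 -m handwheel '[[[0,0,0],[0,0,0],0.9],[[0,0,0],[0,0,0],0.9],[[0,0,0],[0,0,0],0.9]]'
```

```text
time: 44.9
tool_pos: [0.487, -0.347, 0.0871]
ee_rot: [-3.14, 0.002, -0.054]
wrist_force: [0.0, 0.7, -1.2]
width: 0.0942
finger_force: 0.0
time: 45.4
tool_pos: [0.4876, -0.3497, 0.0744]
ee_rot: [3.139, -0.003, -0.056]
wrist_force: [-0.4, -0.0, -0.8]
width: 0.0576
finger_force: 0.0
time: 45.7
tool_pos: [0.487, -0.3476, 0.0728]
ee_rot: [-3.138, -0.0, -0.056]
wrist_force: [0.6, 9.5, 4.2]
width: 0.0335
finger_force: 10.9
```

```bash
python3 -m handwheel '[[[0,0,0],[0,0,0],0.9],[[0,0,0],[0,0,0.1],0.9],[[0,0,0],[0,0,0.15],0.9],[[0,0,0],[0,0,0.15],0.9],[[0,0,0],[0,0,0.1],0.9]]'
python3 -m handwheel '[[[0,0,0],[0,0,0.04],0.9],[[0,0,0],[0,0,0],0.9]]'
python3 -m handwheel '[[[0,0,0],[0,0,0.04],0.9],[[0,0,0],[0,0,0],0.9]]'
python3 -m handwheel '[[[0,0,0],[0,0,0.03],0.9],[[0,0,0],[0,0,0],0.9]]'
cat >> h.py <<'E'
def knob():
    o=robot.get_obs(); im,d,K,T=snap('side');P=cloud(d,K,T)
    D=np.hypot(P[...,0]-.488,P[...,1]+.348);q=P[(D<.03)&(P[...,2]>.045)&(P[...,2]<.13)&(im.max(-1)<70)]
    print('t',o['time'],'tcp',o['tool_pos'].round(4),'F',o['wrist_force'].round(1),'dark z',np.percentile(q[:,2],[5,50,95]).round(4) if len(q) else None); return im,P
E
python3 - <<'E'
from h import *
im,P=knob()
E
```

```text
time: 46.2
tool_pos: [0.4869, -0.3476, 0.0965]
ee_rot: [-3.139, 0.001, -0.056]
wrist_force: [4.7, 4.5, -5.1]
width: 0.033
finger_force: 30.0
time: 46.4
tool_pos: [0.4869, -0.3475, 0.098]
ee_rot: [-3.138, 0.001, -0.056]
wrist_force: [4.1, 3.4, -5.7]
width: 0.0332
finger_force: 30.0
time: 46.6
tool_pos: [0.4869, -0.3475, 0.0981]
ee_rot: [-3.138, 0.001, -0.056]
wrist_force: [5.4, 1.6, -11.7]
width: 0.0331
finger_force: 30.0
time: 46.8
tool_pos: [0.4869, -0.3475, 0.0981]
ee_rot: [-3.137, 0.002, -0.056]
wrist_force: [6.8, -0.1, -17.2]
width: 0.0331
finger_force: 30.0
t 46.8 tcp [ 0.4869 -0.3475  0.0981] F [  6.8  -0.1 -17.2] dark z [0.0858 0.0932 0.095 ]
```

The knob has reached its upper stop (top 95 mm, force climbing to 17 N with no motion). Pushing it home.

```bash
python3 -m handwheel '[[[0,0,0],[0,0,-0.1],0.9],[[0,0,0],[0,0,-0.15],0.9],[[0,0,0],[0,0,-0.15],0.9],[[0,0,0],[0,0,-0.1],0.9],[[0,0,0],[0,0,-0.06],0.9]]'
python3 -m handwheel '[[[0,0,0],[0,0,-0.04],0.9],[[0,0,0],[0,0,0],0.9]]'
python3 -m handwheel '[[[0,0,0],[0,0,-0.03],0.9],[[0,0,0],[0,0,0],0.9]]'
python3 -m handwheel '[[[0,0,0],[0,0,-0.03],0.9],[[0,0,0],[0,0,0],0.9]]'
python3 - <<'E'
from h import *
im,P=knob()
E
```

```text
time: 47.35
tool_pos: [0.487, -0.3476, 0.0755]
ee_rot: [-3.139, -0.0, -0.056]
wrist_force: [1.7, 6.4, 4.1]
width: 0.0328
finger_force: 30.0
time: 47.55
tool_pos: [0.487, -0.3476, 0.0734]
ee_rot: [-3.139, 0.0, -0.056]
wrist_force: [0.2, 5.4, 2.4]
width: 0.0326
finger_force: 30.0
time: 47.75
tool_pos: [0.487, -0.3476, 0.0728]
ee_rot: [-3.139, -0.0, -0.056]
wrist_force: [-0.4, 6.8, 4.2]
width: 0.033
finger_force: 30.0
time: 47.95
tool_pos: [0.4871, -0.3476, 0.0728]
ee_rot: [-3.14, -0.001, -0.056]
wrist_force: [-2.8, 7.7, 10.2]
width: 0.0329
finger_force: 30.0
t 47.95 tcp [ 0.4871 -0.3476  0.0728] F [-2.8  7.7 10.2] dark z [0.0595 0.067  0.0709]
```

```bash
python3 -m handwheel '[[[0,0,0],[0,0,-0.03],0.9],[[0,0,0],[0,0,0],0.9],[[0,0,0],[0,0,0],0.4],[[0,0,0],[0,0,0],0.1],[[0,0,0],[0,0,0],0]]'
python3 -m handwheel '[[[0,0,0],[0,0,0.2],0],[[0,0,0],[0,0,0.7],0],[[0,0,0],[-0.2,-0.1,0.9],0],[[0,0,0],[-0.6,-0.5,0.9],0],[[0,0,0],[-0.8,-0.6,0.4],0]]'
python3 -m handwheel '[[[0,0,0],[-0.4,-0.3,0],0],[[0,0,0],[0,0,0],0],[[0,0,0],[0,0,0],0]]'
python3 - <<'E'
from h import *
im,P=knob()
ims,d,K,T=snap('top');Pt=cloud(d,K,T)
for n,Q,t in (('side',P,-.0004),('top',Pt,.0006)):
    for g in ((.5806,-.1285),(.6253,.0355)):
        D=np.hypot(Q[...,0]-g[0],Q[...,1]-g[1]);q=Q[(D<.024)&(D>.0185)&(Q[...,2]>.06)];r=Q[(D<.031)&(D>.0285)&(Q[...,2]>.015)&(Q[...,2]<.04)]
        print(n,'nut top',np.median(q[:,2])-t,'ring top',np.percentile(r[:,2],[50,90])-t)
    D=np.hypot(Q[...,0]-.488,Q[...,1]+.348);q=Q[(D<.015)&(Q[...,2]>.06)];print(n,'knob top',np.median(q[:,2])-t)
c=np.hstack([cv2.resize(im[60:260,130:400],(400,296)),cv2.resize(ims[80:280,140:410],(400,296))]);save('fin',c)
E
```

```text
time: 48.5
tool_pos: [0.4865, -0.3498, 0.0685]
ee_rot: [3.14, 0.0, -0.057]
wrist_force: [-0.4, -0.6, -0.4]
width: 0.0534
finger_force: 0.0
time: 49.0
tool_pos: [0.4158, -0.404, 0.2201]
ee_rot: [3.135, -0.006, -0.053]
wrist_force: [0.7, -1.5, 0.2]
width: 0.0925
finger_force: 0.0
time: 49.3
tool_pos: [0.3942, -0.418, 0.2148]
ee_rot: [-3.141, -0.0, -0.058]
wrist_force: [-0.4, -0.8, -1.1]
width: 0.0939
finger_force: 0.0
t 49.3 tcp [ 0.3942 -0.418   0.2148] F [-0.4 -0.8 -1.1] dark z [0.059  0.0684 0.0718]
side nut top 0.07528460488840509 ring top [0.02584459 0.03216663]
side nut top 0.07517885637963122 ring top [0.02910242 0.03292898]
side knob top 0.06986746154306765
top nut top 0.07455205416173431 ring top [0.03001229 0.03392386]
top nut top 0.07514105186497648 ring top [0.026136   0.03341601]
top knob top 0.06888659213196362
```

View pics/fin.png

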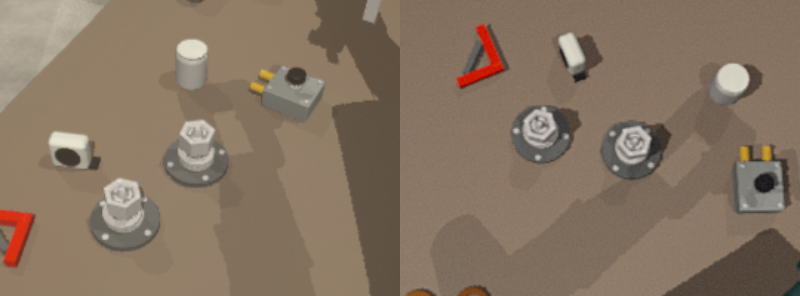

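Both studs carry two blanks and a run-in nut, at (123,200)/(197,143) in the side view. The knob is home, and the tape, magnet and tin have not moved.

```bash
python3 -c "
from bench import robot
print(robot.close_job())"
```

```text
the job is handed in; nothing more can be done
None
```

I handed the job in at about 49 s: all four flange blanks lie flat on the studs (two each), both nuts are run in to their stops, the knob was pulled fully out and pushed home, and the tape, magnet and tin were left alone; the judging result isn't shown to me, and early on the fingertips touched the table once at 57 N wrist force (limit 120 N).

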